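Put the washed tube racks and beakers away in order

ROBOT

A 7-joint arm with a two-finger parallel gripper is mounted at the origin on the work surface. World frame = base frame: x ahead of the robot, y to its left, z up, the work surface at z = 0. Lengths are in m, angles in rad, forces in N, time in s.
With the tool pointing down it reaches from about 0.4 to 0.85 m from the base axis. Payload 4.5 kg.
Tool frame: the origin (TCP) lies on the centre line of the jaws, within the pads' length; the fingertips stand 14 mm ahead of it and the grasp point (between the pads) lies 5 mm behind it (nose_length is the distance from the TCP to the fingertips, in m); x points along the fingers, y is the direction in which the jaws open and shut, and the axes are right-handed (so a half turn about x gives the same grasp; the last joint's range is limited). The gripper opens to 88 mm and grips with 3 to 60 N. Pads are 18 mm wide; open, the fingers measure 123 mm over their backs; the gripper's body (75 mm by 187 mm) begins 45 mm behind the grasp point.
Start: joints at [-1.263, 0.689, -0.195, 1.565, 0.157, 0.902, -0.215], TCP at [0.169, 0.602, 0.253] pointing down, gripper open.
Joint ranges: [-3.01, 3.01], [-0.46, 2.08], [-1.47, 1.51], [0.13, 2.56], [-1, 4.14], [0.04, 2.09], [-2.66, 2.66]. Speed limits (rad/s): [2.57, 2.57, 3.14, 3.14, 3.14, 3.14, 3.14].

INTERFACE

Orientations are given as a unit quaternion [x, y, z, w].
In Python, from plant import get_state, snapshot, camera_params, finish_job, boxes_of, silhouettes, spot_point, nose_length gives the robot as it stands.
- The arm moves only by the tool apply_moves, never from a script. Its arguments are lists of equal length, an entry for each row: "delta_pos": the shift along the tool's x, y, z in cm, a list of three; "yaw": the turn about the tool's x in rad; "gripper": the opening in per cent of the stroke, from 0 (shut) to 100 (fully open). A call has 1 to 10 rows; each row is the pose to reach, as a shift and turn from the pose measured when the call began, along the tool's axes at that moment; what a row does not reach only later rows make up. A row lasts 1/12 s, in which the tool goes at most 41.7 mm and 7.16 degrees, less where a joint would pass 70% of its speed; a pose out of reach is approached as far as the arm can. A call with a gripper value outside its range is refused whole. The fingers move at their own pace and stop on an object; "force" is the grip in N (left out, the last holds). Time passes only in rows, so rows that repeat a pose let the fingers close. It gives the time, the measured TCP pose, the force and the opening at its end, in the units of the state.
- get_state(): the state, without advancing time (a new reading comes with each control period).
- snapshot(name): name is "scene" or "top"; returns the picture (384x512x3 uint8, red, green, blue); there is no depth.
- camera_params(name): a dict with "fovy" (degrees; the focal length in pixels is half the picture's height over the tangent of half this angle, whatever the lens; pixels are square), "cx", "cy" (the principal point, pixels), "position" and "orientation" of the camera in the world. Camera axes: x right, y down, z forward; pixel columns grow to the right and rows downward; lengths in m; the calibration is good to about 2 mm. A picture is of the moment at which its call begins. camera_params takes no time and is no camera call.
- finish_job(): hands the job in, once; it reports no verdict.
Trained networks look in the newest picture that a camera, given by its name, has taken for a name from the list of things; names that differ only in an ending like _2 or _b are one class to them, and where a whole thing is asked for, a point or a joint stands for the part that bears it (a point fixed in the world has none). Each returns a list of dicts, best first, with "score" (0 to 1); they miss things now and then, are a little off and sometimes report something else, mostly with a low value. They report only what shows in the picture. A call takes as long as a camera call. They do not tell look-alikes from the thing itself.
- boxes_of(thing, camera): "bbox" ([left, top, width, height] in pixels, round what is visible of it).
- silhouettes(thing, camera): "mask" (384x512 bool, what is visible of it) and "bbox" ([left, top, width, height] in pixels, round what is visible of it).
- spot_point(thing, camera): "pixel" ([column, row] in pixels: a listed point, or the origin of a listed thing).
The state is a dict: "clock": time; "q": joint angles; "qd": joint speeds; "joint_torque": joint torques, N m; "tool_pos": TCP position; "eef_rot": TCP orientation; "contact_force": force on the tool from outside, world axes, zero at the start; "moment": the same for the moment, N m; "opening": opening from 0.0 (shut) to 1.0 (fully open).
Only numpy, scipy, OpenCV 4.12 (cv2) and the standard library are available. Lean on these libraries where they do the work, as an engineer would, in place of code of your own. Each camera call takes 0.05 s, during which the arm holds its last target.

TASK

Put the washed ware away, one thing after another in this order: set the long empty tube rack flat on the metal corner plate, lying along it and snug against both of its raised stops; stack the short empty rack on the middle of the long one, lying the same way; stand the wide beaker upright in the round steel stand; and nest the tall narrow beaker upright in the wide one, right down to its floor. The long rack must still be against both stops at the end, and the rack with tubes in it and the brown bottle are to be left standing where they are.

Things in the scene. Friction and masses are not known exactly. Their poses are not given: they have to be found in the camera images.
- long_rack: Loose: the long empty tube rack, a black plastic block 56 mm (its x) by 130 mm (its y) by 45 mm high with 4 x 10 wells on top, about 0.2 kg. Origin: centre of its underside, z up. At the start it stands flat on the table. It is the same turned half round, so either way round is right.
- short_rack: Loose: the short empty tube rack, a black plastic block 44 mm (its x) by 80 mm (its y) by 40 mm high with 3 x 6 wells on top and no tubes, about 0.1 kg. Origin: centre of its underside, z up. Stands flat on the table at the start; either way round is right.
- wide_beaker: Loose: the wide low white plastic beaker, a plain upright cylinder open at the top, 64 mm outside diameter, 52 mm high, wall 3 mm (58 mm inside), floor 4 mm thick, about 0.06 kg. Origin: centre of its underside, z up.
- tall_beaker: Loose: the tall narrow white plastic beaker, a plain upright cylinder open at the top, 44 mm outside diameter, 82 mm high, wall 3 mm, about 0.05 kg. Nested, it stands on the wide beaker's floor and its rim rises 34 mm above the wide one's rim. Origin: centre of its underside, z up.
- corner_plate: Fixed aluminium corner plate, 100 mm (its x) by 170 mm (its y), top 10 mm above the table. Two dark steel stops rise 12 mm above that top: along the whole +x edge (inner face at x = +40 mm) and the +y edge (inner face at y = +75 mm); each 10 mm wide. -x and -y edges open. Long rack home, its y along the plate's: rack centre at x +12, y +10 mm. Origin: centre of underside, on the table, z up.
- round_stand: Fixed (lies elsewhere each time): the round steel stand, a shallow dish 94 mm outside and 86 mm inside diameter, its rim 13 mm and its floor 5 mm above the table. Origin: centre of its underside, on the table, z up.
- full_rack: Loose, to be left alone: a rack of the short rack's size (44 x 80 x 40 mm) with eight white-capped tubes standing in it, 80 mm high over the caps. Origin: centre of its underside, z up.
- brown_bottle: Loose, to be left alone: a small brown reagent bottle with black cap and paper label, 44 mm diameter, 80 mm high. Origin: centre of its underside, z up.
Mind the look-alikes: they are no part of the job. What is shaped like the short_rack but green or red is not meant. What is shaped like the corner_plate but purple is not meant.

How it is judged:
On the way, in this order (a step that is already met when the one before it is completed fails the run):
1. the long rack lies flat on the corner plate against both stops (x of long_rack in the frame of corner_plate between 0.0085 and 0.016 m and y of long_rack in the frame of corner_plate between 0.0065 and 0.014 m and z of long_rack in the frame of corner_plate between 0.007 and 0.013 m and angle between long_rack's own z axis and vertical below 0.05 rad and angle between the y axis of long_rack and the y axis of corner_plate, either way round below 0.06 rad), for 0.2 s.
2. the short rack lies on the middle of the long rack (x of short_rack in the frame of long_rack between -0.012 and 0.012 m and y of short_rack in the frame of long_rack between -0.015 and 0.015 m and z of short_rack in the frame of long_rack between 0.041 and 0.049 m and angle between short_rack's own z axis and vertical below 0.06 rad and angle between the y axis of short_rack and the y axis of long_rack, either way round below 0.2 rad), for 0.2 s.
3. the wide beaker stands in the round stand (horizontal distance between wide_beaker and round_stand below 0.013 m and z of wide_beaker in the frame of round_stand between 0.002 and 0.008 m and angle between wide_beaker's own z axis and vertical below 0.06 rad), for 0.2 s.
4. the tall beaker stands inside the wide beaker (horizontal distance between tall_beaker and wide_beaker below 0.01 m and z of tall_beaker in the frame of wide_beaker between 0.001 and 0.007 m and angle between tall_beaker's own z axis and vertical below 0.08 rad), for 0.2 s.
At the end, for the whole second after the job is handed in: Long rack flat on the plate, within 3.5 mm of both stops, 0.06 rad; short rack flat on it, 12 mm across, 15 mm along, 0.2 rad; wide beaker upright on the stand's floor, 13 mm; tall beaker upright on the wide one's floor, 10 mm; all released and at rest (all of step 1 and all of step 2 and all of step 3 and all of step 4 and linear speed of each of long_rack, short_rack, wide_beaker, tall_beaker below 0.02 m/s); the robot touches nothing.
It fails at once if the rack with the tubes in it was pushed about or tipped (distance of full_rack from where it was at the start of the episode above 0.03 m or angle between full_rack's own z axis and vertical above 0.4 rad).
It fails at once if the brown bottle was pushed about or knocked over (distance of brown_bottle from where it was at the start of the episode above 0.03 m or angle between brown_bottle's own z axis and vertical above 0.4 rad).
It also fails if it takes over 136 s, if anything falls off the work surface, if the arm or the gripper's body presses on something with over 40 N, if the wrist force passes 120 N, or if a joint passes its speed limit or range.

## Working session

There is one attempt and no reset: what is moved stays moved. The work goes in short steps, Python scripts to look and compute and a tool call to move; the robot and the scene stay as the last step left them, time stands still between calls to the robot, and variables do not carry over. Pictures are saved under pics/ and viewed, and the job is handed in when it is done.

Besides the shell and the picture viewer there is one more tool, called after "Request:" by a JSON object that holds its "api" and its "payload", one argument or row to a line. apply_moves: Moves the arm, as the interface text tells. Its arguments: {"type":"object","properties":{"delta_pos":{"type":"array"},"yaw":{"type":"array"},"gripper":{"type":"array"},"force":{"type":"number"}},"required":["delta_pos","yaw","gripper"]}

```bash
ls; mkdir -p pics
python3 - <<'E'
from plant import *
import cv2
s=get_state();print(s)
for n in ("scene","top"):
    im=snapshot(n);cv2.imwrite(f"pics/{n}0.png",im[:,:,::-1]);print(n,camera_params(n))
print(nose_length)
E
```

```text
pics
{'clock': 0.0, 'q': array([-1.26320648,  0.68999766, -0.19451125,  1.56633353,  0.15730961,
        0.90253351, -0.21511505]), 'qd': array([ 8.53275372e-04, -7.35016193e-04,  5.90847756e-04, -1.45922811e-03,
       -4.57153605e-04,  1.55170442e-03,  2.72259212e-05]), 'joint_torque': array([ 1.02804621e-03, -5.27564120e+01, -1.26722373e+00, -1.53429705e+01,
       -5.28207910e-02,  6.34022610e-03,  1.71828592e-04]), 'tool_pos': array([0.16887444, 0.60111423, 0.25190423]), 'eef_rot': array([ 0.09580878,  0.70053287, -0.0971353 ,  0.70045636]), 'contact_force': array([ 0.70617692,  0.45868623, -0.59769192]), 'moment': array([-0.04617249, -0.01009425,  0.02662453]), 'opening': 0.9966320146818315}
scene {'fovy': 45.49412207906725, 'cx': 254.46010873698216, 'cy': 194.4281877506712, 'position': array([ 1.10314375, -0.54669534,  1.03491223]), 'orientation': array([ 0.85790879,  0.38544432, -0.14316072, -0.30810745])}
top {'fovy': 54.68158076591213, 'cx': 255.5368078712599, 'cy': 194.17234464076557, 'position': array([0.38804458, 0.00692599, 1.12164738]), 'orientation': array([ 0.71061365, -0.70314526,  0.01639677, -0.01860442])}
0.014
```

View pics/scene0.png

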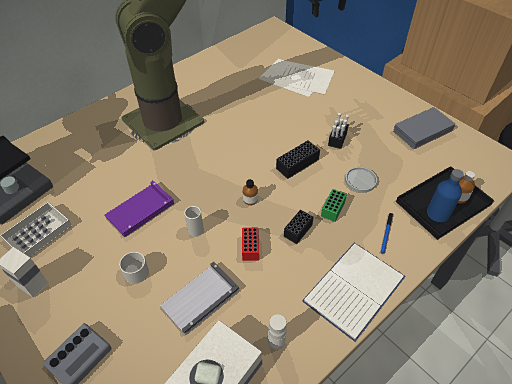

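View pics/top0.png

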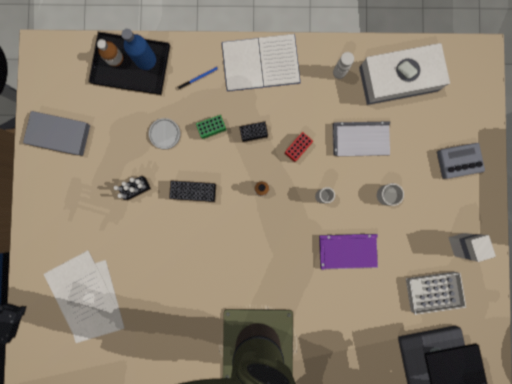

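The top view has the long rack at (193,191), the short rack at (254,131), corner plate (362,139), stand (164,134), wide beaker (392,195), tall beaker (326,195), full rack (132,187) and bottle (262,188). I'll fit their poses by silhouette.

```bash
cat > h.py <<'E'
import numpy as np,cv2,itertools
from scipy.spatial.transform import Rotation as R
from scipy.optimize import minimize
import plant
P={n:plant.camera_params(n) for n in("scene","top")}
def proj(X,n):
    p=P[n];X=np.atleast_2d(X)
    c=R.from_quat(p['orientation']).inv().apply(X-p['position'])
    f=192/np.tan(np.radians(p['fovy'])/2)
    return np.c_[p['cx']+f*c[:,0]/c[:,2],p['cy']+f*c[:,1]/c[:,2]]
def unproj(px,z,n):
    p=P[n];f=192/np.tan(np.radians(p['fovy'])/2)
    d=R.from_quat(p['orientation']).apply([(px[0]-p['cx'])/f,(px[1]-p['cy'])/f,1])
    return p['position']+d*(z-p['position'][2])/d[2]
def boxp(sx,sy,h,z0=0):
    return np.array([[a*sx/2,b*sy/2,z] for a in(-1,1) for b in(-1,1) for z in(z0,z0+h)])
def cyl(d,h,z0=0):
    t=np.linspace(0,2*np.pi,40,endpoint=False)
    return np.vstack([np.c_[d/2*np.cos(t),d/2*np.sin(t),0*t+z] for z in(z0,z0+h)])
SH=dict(long_rack=boxp(.056,.130,.045),short_rack=boxp(.044,.080,.040),wide_beaker=cyl(.064,.052),tall_beaker=cyl(.044,.082),
 corner_plate=boxp(.1,.17,.010),round_stand=cyl(.094,.013),full_rack=boxp(.044,.08,.04),brown_bottle=cyl(.044,.08))
def place(pts,x,y,yaw,z=0):
    c,s=np.cos(yaw),np.sin(yaw)
    return np.c_[x+c*pts[:,0]-s*pts[:,1],y+s*pts[:,0]+c*pts[:,1],pts[:,2]+z]
S=8
def ras(pts,n,off):
    h=cv2.convexHull(((proj(pts,n)-off+.5)*S).astype(np.float32)).round().astype(np.int32)
    m=np.zeros((120*S,120*S),np.uint8);cv2.fillConvexPoly(m,h,255)
    return cv2.resize(m,(120,120),interpolation=cv2.INTER_AREA)/255.
def fit(thing,masks,z=0,yaws=None,shape=None):
    pts=SH[thing] if shape is None else shape
    tg={}
    for n,m in masks.items():
        ys,xs=np.nonzero(m);off=np.array([int(xs.mean())-60,int(ys.mean())-60])
        M=np.zeros((120,120));mm=np.pad(m,120).astype(float)
        tg[n]=(mm[off[1]+120:off[1]+240,off[0]+120:off[0]+240],off)
    def cost(v): return sum(np.abs(ras(place(pts,*v[:2],v[2]*10,z),n,o)-M).sum()/M.sum() for n,(M,o) in tg.items())
    n0='top' if 'top' in masks else 'scene'
    ys,xs=np.nonzero(masks[n0]);c=unproj((xs.mean(),ys.mean()),z+pts[:,2].mean(),n0)
    best=None
    for yw in (yaws if yaws is not None else np.arange(0,np.pi,np.pi/6)):
        r=minimize(cost,[c[0],c[1],yw/10],method='Nelder-Mead',options=dict(initial_simplex=[[c[0]+a*.01,c[1]+b*.01,yw/10+d*.02] for a,b,d in((-.5,-.5,-.5),(1,0,0),(0,1,0),(0,0,1))],xatol=1e-4,fatol=1e-4))
        if best is None or r.fun<best[0]: best=(r.fun,r.x[0],r.x[1],r.x[2]*10)
    return best
E
python3 - <<'E'
from h import *
from plant import *
import pickle
D={}
for n in("scene","top"):
    snapshot(n)
    for t in SH:
        D[t,n]=silhouettes(t,n)
        print(n,t,[(round(float(d['score']),2),[round(float(b)) for b in d['bbox']]) for d in D[t,n]])
pickle.dump(D,open('d0.pkl','wb'))
print(get_state()['clock'])
E
```

```text
scene long_rack [(0.67, [275, 140, 46, 39])]
scene short_rack [(0.8, [240, 230, 19, 30]), (0.73, [321, 191, 28, 30]), (0.7, [287, 210, 24, 30])]
scene wide_beaker [(0.69, [125, 250, 25, 34])]
scene tall_beaker [(0.91, [186, 208, 19, 30]), (0.35, [346, 167, 30, 26])]
scene corner_plate [(0.87, [106, 181, 66, 52]), (0.6, [160, 258, 77, 78])]
scene round_stand [(0.79, [346, 168, 30, 28])]
scene full_rack [(0.88, [327, 113, 22, 38])]
scene brown_bottle [(0.82, [242, 178, 18, 28])]
top long_rack [(0.97, [169, 180, 46, 21])]
top short_rack [(0.96, [237, 123, 34, 18]), (0.85, [198, 114, 28, 26]), (0.79, [285, 137, 25, 25])]
top wide_beaker [(0.76, [380, 183, 24, 22])]
top tall_beaker [(0.56, [319, 191, 15, 10])]
top corner_plate [(0.72, [317, 232, 62, 38]), (0.58, [326, 122, 63, 34])]
top round_stand [(0.81, [150, 123, 30, 29])]
top full_rack [(0.6, [114, 177, 37, 23])]
top brown_bottle [(0.6, [254, 181, 13, 19])]
1.0
```

```bash
cat > ov.py <<'E'
from h import *
def overlay(poses,name,crops,k=4):
    import cv2
    out=[]
    for n,(x0,y0,w,hh) in crops:
        im=plant.snapshot(n)[y0:y0+hh,x0:x0+w,::-1]
        im=cv2.resize(im,(w*k,hh*k),interpolation=cv2.INTER_CUBIC).copy()
        for t,(x,y,yaw,z) in poses.items():
            q=place(SH[t],x,y,yaw,z);pp=(proj(q,n)-[x0,y0]+.5)*k
            if len(q)==8:
                for a in range(8):
                    for b in(1,2,4):
                        if not a&b: cv2.line(im,tuple(map(int,pp[a])),tuple(map(int,pp[a|b])),(0,255,255),1,cv2.LINE_AA)
            else:
                for g in(pp[:40],pp[40:]): cv2.polylines(im,[g.astype(np.int32)],True,(0,255,255),1,cv2.LINE_AA)
        cv2.imwrite(f'pics/{name}_{n}.png',im)
E
python3 - <<'E'
from ov import *
import pickle
D=pickle.load(open('d0.pkl','rb'))
pick={'short_rack':(2,0),'corner_plate':(1,1)}
poses={}
for t in SH:
    if t in('full_rack',): pass
    a,b=pick.get(t,(0,0))
    ms={'scene':D[t,'scene'][a]['mask'],'top':D[t,'top'][b]['mask']}
    yw=None if len(SH[t])==8 else [0]
    r=fit(t,ms,yaws=yw); 
    r2=[fit(t,{n:m},yaws=yw) for n,m in ms.items()]
    print(t,np.round(r,4),[np.round(q,3) for q in r2])
    poses[t]=(r[1],r[2],r[3],0)
pickle.dump(poses,open('p0.pkl','wb'))
overlay(poses,'ov0',[('top',(110,90,200,120)),('scene',(230,100,170,150))])
import os
for n in('top','scene'): os.rename(f'pics/ov0_{n}.png',f'pics/ov0a_{n}.png')
overlay(poses,'ov0b',[('top',(305,90,110,120)),('scene',(110,190,150,150))])
E
```

```text
long_rack [0.1675 0.4492 0.197  3.1064] [array([ 0.123,  0.449,  0.196, -0.014]), array([ 0.039,  0.449,  0.197, -0.045])]
short_rack [0.2097 0.63   0.0202 3.3626] [array([0.087, 0.63 , 0.019, 3.383]), array([0.102, 0.631, 0.021, 3.322])]
wide_beaker [ 0.1398  0.4456 -0.3841  0.0862] [array([ 0.043,  0.445, -0.384,  0.085]), array([ 0.096,  0.445, -0.383,  0.005])]
tall_beaker [ 0.1286  0.4393 -0.1889  0.2165] [array([ 0.068,  0.439, -0.19 ,  0.142]), array([ 0.051,  0.439, -0.188,  0.001])]
corner_plate [ 0.0764  0.6149 -0.3051  3.1623] [array([ 0.038,  0.614, -0.305,  0.028]), array([ 0.029,  0.616, -0.306,  0.018])]
round_stand [0.1313 0.6239 0.2904 0.0336] [array([0.085, 0.624, 0.289, 0.162]), array([0.043, 0.624, 0.291, 0.159])]
full_rack [0.2728 0.4573 0.3728 3.6152] [array([0.173, 0.456, 0.375, 0.503]), array([0.084, 0.457, 0.373, 3.588])]
brown_bottle [ 0.668   0.4571 -0.0052  0.0882] [array([ 0.41 ,  0.465, -0.012,  0.238]), array([ 0.265,  0.457, -0.003,  0.056])]
```

View pics/ov0a_top.png

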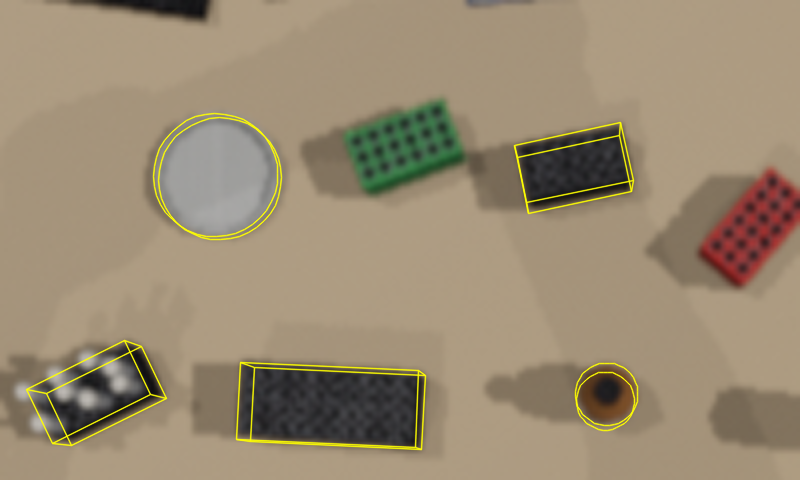

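View pics/ov0a_scene.png

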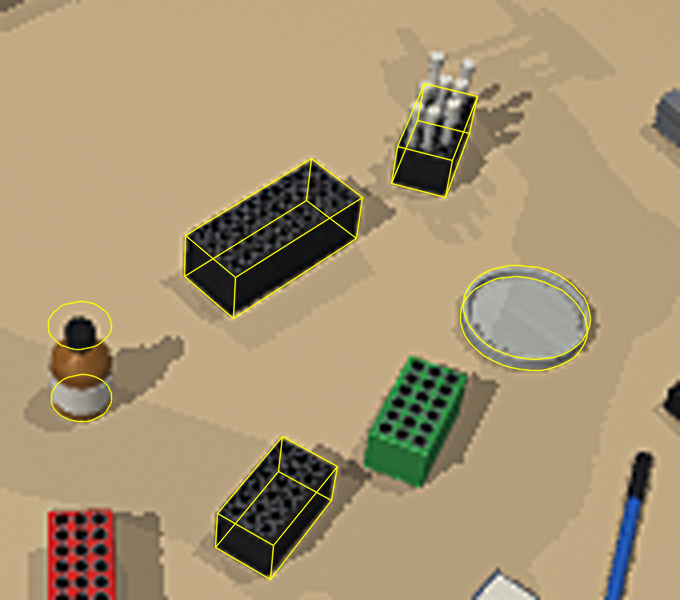

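View pics/ov0b_top.png

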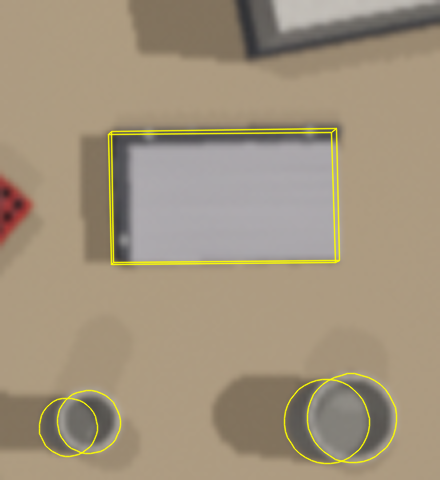

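View pics/ov0b_scene.png

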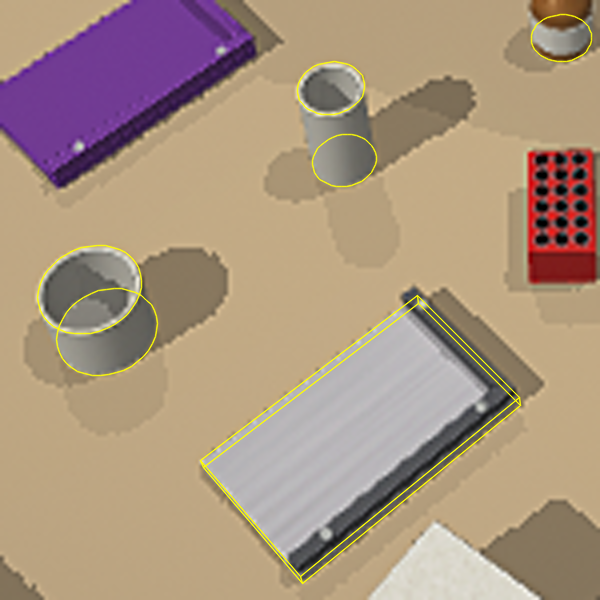

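```bash
cat > pf.py <<'E'
from h import *
import h
plate=[boxp(.1,.17,.010)]
b=boxp(.01,.17,.012,.010);b[:,0]+=.045;c=boxp(.1,.01,.012,.010);c[:,1]+=.08
plate+=[b,c]
def fitplate(masks,x0):
    o={}
    for n,m in masks.items():
        ys,xs=np.nonzero(m);off=np.array([int(xs.mean())-60,int(ys.mean())-60])
        o[n]=(np.pad(m,120).astype(float)[off[1]+120:off[1]+240,off[0]+120:off[0]+240],off)
    def cost(v):
        return sum(np.abs(np.max([ras(place(p,v[0],v[1],v[2]*10),n,f) for p in plate],0)-M).sum()/M.sum() for n,(M,f) in o.items())
    return minimize(cost,x0,method='Nelder-Mead',options=dict(initial_simplex=[np.array(x0)+d for d in(np.array([-.004,-.004,-.004]),np.array([.008,0,0]),np.array([0,.008,0]),np.array([0,0,.006]))],xatol=1e-4,fatol=1e-4))
E
cat > go.py <<'E'
import numpy as np
from plant import *
from scipy.spatial.transform import Rotation as R
def go(x,y,z,jaw=None):
    """shift in tool axes (cm) and yaw for TCP target, jaw line angle in world (mod pi)"""
    s=get_state();r=R.from_quat(s['eef_rot']);M=r.as_matrix()
    d=r.inv().apply(np.array([x,y,z])-s['tool_pos'])*100
    cur=np.arctan2(M[1,1],M[0,1]);out=''
    if jaw is not None:
        # turning about tool x (down): world angle decreases by yaw
        a=(jaw-cur+np.pi/2)%np.pi-np.pi/2; out=round(-a*np.sign(-M[2,0]),3)
    print('t',round(s['clock'],2),'tcp',np.round(s['tool_pos'],4),'xaxis',np.round(M[:,0],3),'jaw',round(cur,3),'q7',round(s['q'][6],2),'F',np.round(s['contact_force'],1),'op',round(s['opening'],3))
    print('shift cm',np.round(d,2),'yaw',out)
E
python3 - <<'E'
from pf import *
import pickle
D=pickle.load(open('d0.pkl','rb'))
ms={'scene':D['corner_plate','scene'][1]['mask'],'top':D['corner_plate','top'][1]['mask']}
for k in(ms,{'top':ms['top']},{'scene':ms['scene']}):
    r=fitplate(k,[.615,-.306,.0018]);print(r.x[0],r.x[1],r.x[2]*10,r.fun)
from go import go
go(.449,.197,.15,-.04)
E
```

```text
0.6141959837869757 -0.30585519861233423 0.016740626090070626 0.05552095397208542
0.6140306415516192 -0.3054903568181966 0.01895674081515631 0.02514949598496497
0.6139673143819558 -0.3062333573677069 0.026431102731991292 0.029515570934256056
t 1.2 tcp [0.169  0.6017 0.2527] xaxis [ 0.  0. -1.] jaw 1.297 q7 -0.22 F [-0.2 -0.1 -0.4] op 0.997
shift cm [ 10.27 -31.4   37.9 ] yaw 1.337
```

Request:
{"api": "apply_moves", "payload": {
  "delta_pos": [
    [3,-31.4,37.9],
    [3,-31.4,37.9],
    [3,-31.4,37.9],
    [3,-31.4,37.9],
    [3,-31.4,37.9],
    [3,-31.4,37.9],
    [3,-31.4,37.9],
    [3,-31.4,37.9],
    [3,-31.4,37.9],
    [3,-31.4,37.9]
  ],
  "yaw": [1.337,1.337,1.337,1.337,1.337,1.337,1.337,1.337,1.337,1.337],
  "gripper": [100,100,100,100,100,100,100,100,100,100],
  "force": 20
}}

```text
clock: 2.03
tool_pos: [0.4065, 0.2582, 0.2276]
eef_rot: [0.49, 0.51, -0.489, 0.51]
contact_force: [1.2, 0.6, 0.5]
opening: 0.999
```

```bash
python3 -c "
from go import *
go(.449,.197,.12,-.037)"
```

```text
t 2.03 tcp [0.4065 0.2582 0.2276] xaxis [ 0.001  0.001 -1.   ] jaw 0.041 q7 -0.51 F [1.2 0.6 0.5] op 0.999
shift cm [10.76  3.99  6.3 ] yaw 0.078
```

Request:
{"api": "apply_moves", "payload": {
  "delta_pos": [
    [10,4.0,6.3],
    [10,4.0,6.3],
    [10,4.0,6.3],
    [10,4.0,6.3],
    [10,4.0,6.3],
    [10,4.0,6.3],
    [10,4.0,6.3]
  ],
  "yaw": [0.078,0.078,0.078,0.078,0.078,0.078,0.078],
  "gripper": [100,100,100,100,100,100,100]
}}

```text
clock: 2.62
tool_pos: [0.4492, 0.1988, 0.1287]
eef_rot: [0.51, 0.491, -0.507, 0.491]
contact_force: [0.2, 0.5, -0.2]
opening: 1.001
```

```bash
python3 -c "
from go import *
go(.449,.197,.034,-.037)
import cv2
im=snapshot('scene')
cv2.imwrite('pics/a1.png',cv2.resize(im[50:250,200:400,::-1],(600,600)))"
```

```text
t 2.62 tcp [0.4492 0.1988 0.1287] xaxis [ 0.002  0.003 -1.   ] jaw -0.034 q7 -0.42 F [ 0.2  0.5 -0.2] op 1.001
shift cm [ 9.47 -0.04  0.2 ] yaw 0.003
```

View pics/a1.png

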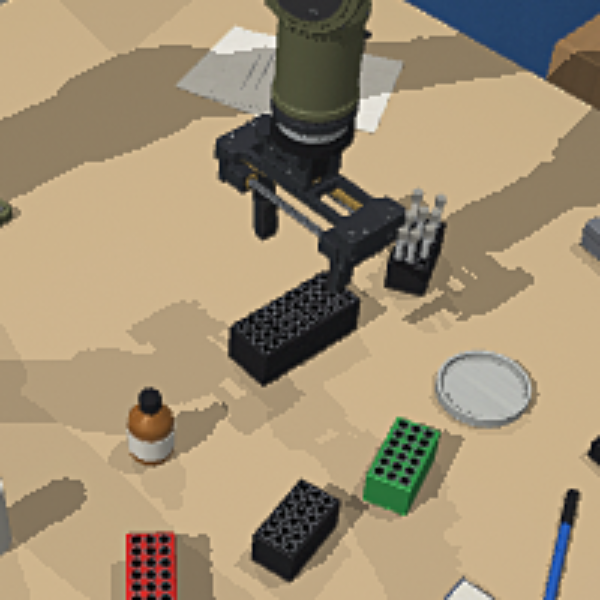

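The jaws straddle the long rack (around crop (295,330)), clear of the full rack. Descend and grip.

Request:
{"api": "apply_moves", "payload": {
  "delta_pos": [
    [3,0,0.2],
    [6,0,0.2],
    [8.5,0,0.2],
    [9.5,0,0.2],
    [9.5,0,0.2],
    [9.5,0,0.2],
    [9.5,0,0.2],
    [9.5,0,0.2],
    [9.5,0,0.2],
    [9.5,0,0.2]
  ],
  "yaw": [0,0,0,0,0,0,0,0,0,0],
  "gripper": [100,100,100,100,100,60,50,50,50,50]
}}

```text
clock: 3.5
tool_pos: [0.4499, 0.1974, 0.0347]
eef_rot: [0.51, 0.491, -0.507, 0.492]
contact_force: [-0.5, -0.6, 0.9]
opening: 0.645
```

Request:
{"api": "apply_moves", "payload": {
  "delta_pos": [
    [0,0,0],
    [0,0,0],
    [0,0,0],
    [0,0,0]
  ],
  "yaw": [0,0,0,0],
  "gripper": [50,50,50,50]
}}

```text
clock: 3.83
tool_pos: [0.4499, 0.1973, 0.0347]
eef_rot: [0.51, 0.491, -0.507, 0.491]
contact_force: [-0.9, -0.1, -0.5]
opening: 0.633
```

```bash
python3 -c "
from go import *
go(.449,.197,.15,-.037)"
```

```text
t 3.83 tcp [0.4499 0.1973 0.0347] xaxis [ 0.004  0.003 -1.   ] jaw -0.034 q7 -0.41 F [-0.9 -0.1 -0.5] op 0.633
shift cm [-1.153e+01 -4.000e-02 -1.000e-02] yaw 0.003
```

Request:
{"api": "apply_moves", "payload": {
  "delta_pos": [
    [-4,0,0],
    [-8,0,0],
    [-12,0,0],
    [-12,0,0],
    [-12,0,0],
    [-12,0,0]
  ],
  "yaw": [0,0,0,0,0,0],
  "gripper": [50,50,50,50,50,50]
}}

```text
clock: 4.33
tool_pos: [0.4487, 0.1968, 0.1542]
eef_rot: [0.51, 0.491, -0.507, 0.491]
contact_force: [-0.4, 0.1, -2.4]
opening: 0.634
```

Run:
```python
from go import *
import cv2
c,s=np.cos(.02),np.sin(.02)
x,y=.614+c*.005-s*.003,-.306+s*.005+c*.003
print(x,y)
go(x,y,.15,.02)
snapshot('top')
im=snapshot('scene')
cv2.imwrite('pics/a2.png',cv2.resize(im[50:250,200:400,::-1],(600,600)))
```

```text
0.6189390040332529 -0.3029006066465336
t 4.33 tcp [0.4487 0.1968 0.1542] xaxis [ 0.003  0.003 -1.   ] jaw -0.034 q7 -0.42 F [-0.4  0.1 -2.4] op 0.634
shift cm [ 0.32 18.71 49.36] yaw -0.054
```

View pics/a2.png

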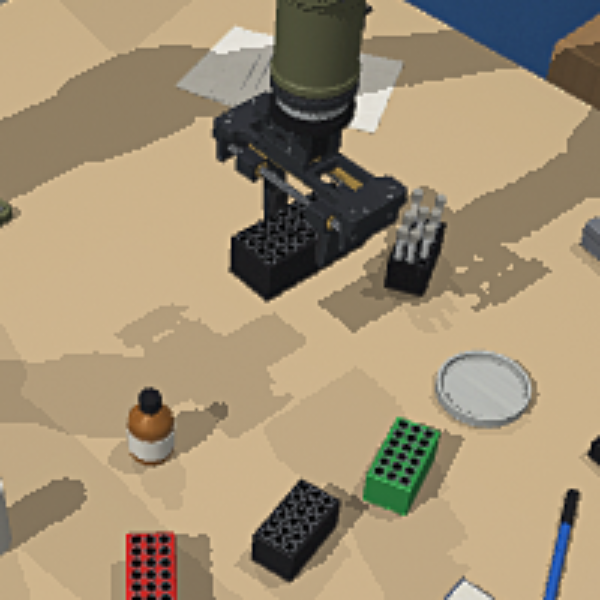

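The rack is lifted and level. Now I'll carry it to a point above the plate.

Request:
{"api": "apply_moves", "payload": {
  "delta_pos": [
    [0,1.5,4],
    [0,3,8],
    [0,4.5,12],
    [0,6,16],
    [0,7.5,20],
    [0,9,24],
    [0,10.5,28],
    [0,12,32],
    [0,13.5,35.6],
    [0,15,39.5]
  ],
  "yaw": [-0.054,-0.054,-0.054,-0.054,-0.054,-0.054,-0.054,-0.054,-0.054,-0.054],
  "gripper": [50,50,50,50,50,50,50,50,50,50]
}}

```text
clock: 5.27
tool_pos: [0.5818, -0.1996, 0.1503]
eef_rot: [0.495, 0.507, -0.495, 0.503]
contact_force: [0.7, 0.1, -2.5]
opening: 0.633
```

```bash
python3 -c "
from go import *
go(.6189,-.3029,.12,.02)"
```

```text
t 5.27 tcp [ 0.5818 -0.1996  0.1503] xaxis [-0.003  0.004 -1.   ] jaw 0.02 q7 0.22 F [ 0.7  0.1 -2.5] op 0.633
shift cm [ 2.98  3.51 10.42] yaw -0.0
```

Request:
{"api": "apply_moves", "payload": {
  "delta_pos": [
    [1,1.5,4],
    [2,2.6,7.7],
    [3,3.5,10.4],
    [3,3.5,10.4],
    [3,3.5,10.4],
    [3,3.5,10.4],
    [3,3.5,10.4]
  ],
  "yaw": [0,0,0,0,0,0,0],
  "gripper": [50,50,50,50,50,50,50]
}}

```text
clock: 5.85
tool_pos: [0.6186, -0.3001, 0.1189]
eef_rot: [0.495, 0.508, -0.494, 0.503]
contact_force: [-0.1, 0.6, -1.4]
opening: 0.631
```

Run:
```python
from ov import *
from go import *
go(.6189,-.3029,.0475,.02)
s=get_state()
x,y,z=s['tool_pos']
overlay({'long_rack':(x,y,.02,z-.0347),'corner_plate':(.614,-.306,.02,0)},'a3',[('top',(300,80,120,110)),('scene',(130,150,150,170))])
```

```text
t 5.85 tcp [ 0.6186 -0.3001  0.1189] xaxis [-0.004  0.006 -1.   ] jaw 0.022 q7 0.34 F [-0.1  0.6 -1.4] op 0.631
shift cm [7.14 0.06 0.32] yaw 0.002
```

View pics/a3_top.png

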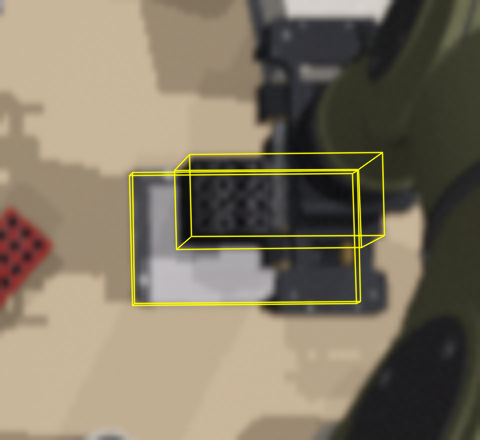

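View pics/a3_scene.png

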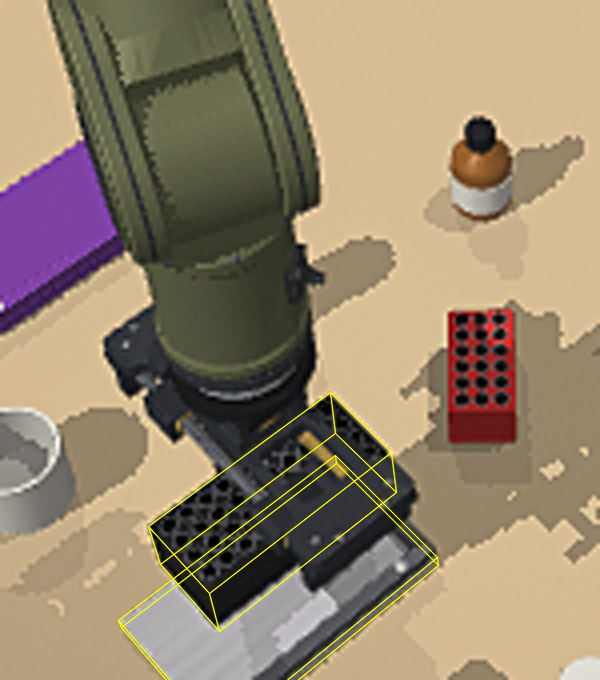

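Request:
{"api": "apply_moves", "payload": {
  "delta_pos": [
    [2.5,0,0.3],
    [4.5,0,0.3],
    [6,0,0.3],
    [7,0,0.3],
    [7,0,0.3],
    [7,0,0.3],
    [7,0,0.3],
    [7,0,0.3]
  ],
  "yaw": [0,0,0,0,0,0,0,0],
  "gripper": [50,50,50,50,50,50,50,50]
}}

```text
clock: 6.62
tool_pos: [0.6198, -0.3036, 0.0512]
eef_rot: [0.495, 0.507, -0.494, 0.504]
contact_force: [0.1, -0.3, -1.8]
opening: 0.635
```

Run:
```python
from ov import *
from go import *
go(.6189,-.3029,.0447,.02)
s=get_state()
x,y,z=s['tool_pos']
overlay({'long_rack':(x,y,.02,z-.0347),'corner_plate':(.614,-.306,.02,0)},'a4',[('top',(300,80,120,110)),('scene',(130,190,150,150))])
```

```text
t 6.62 tcp [ 0.6198 -0.3036  0.0512] xaxis [-0.001  0.004 -1.   ] jaw 0.022 q7 0.34 F [ 0.1 -0.3 -1.8] op 0.635
shift cm [ 0.65 -0.09 -0.07] yaw 0.002
```

View pics/a4_top.png

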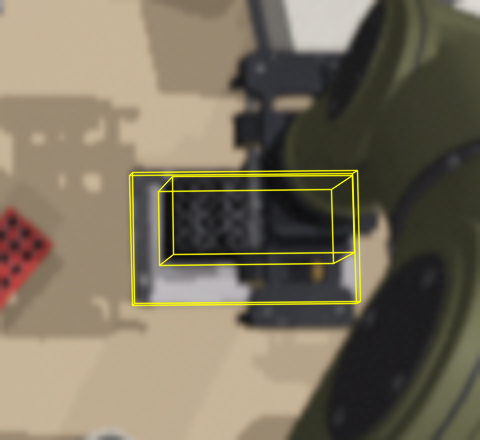

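View pics/a4_scene.png

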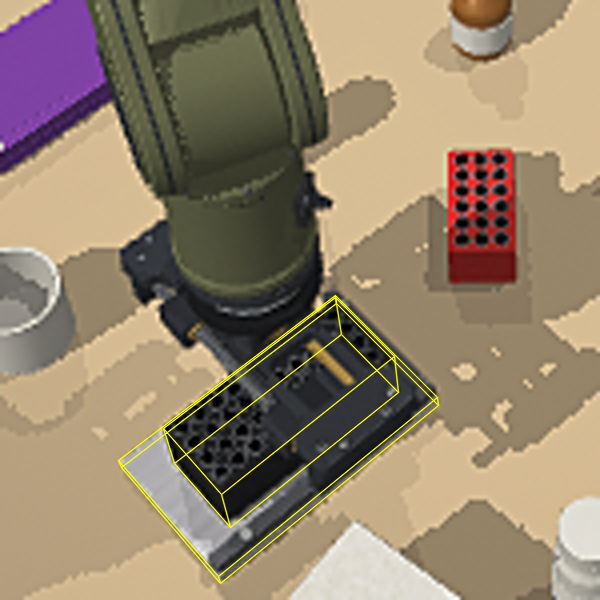

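Request:
{"api": "apply_moves", "payload": {
  "delta_pos": [
    [0.3,0,0],
    [0.65,0,0],
    [0.65,0,0],
    [0.65,0.3,-0.3],
    [0.65,0.5,-0.5],
    [0.65,0.5,-0.5],
    [0.65,0.5,-0.5]
  ],
  "yaw": [0,0,0,0,0,0,0],
  "gripper": [50,50,50,50,50,50,50]
}}

```text
clock: 7.3
tool_pos: [0.6253, -0.2977, 0.0447]
eef_rot: [0.495, 0.507, -0.493, 0.504]
contact_force: [0.6, 0.5, -0.4]
opening: 0.634
```

Run:
```python
from go import *
go(.6257,-.296,.0447,.02)
```

```text
t 7.3 tcp [ 0.6253 -0.2977  0.0447] xaxis [-0.     0.005 -1.   ] jaw 0.023 q7 0.33 F [ 0.6  0.5 -0.4] op 0.634
shift cm [-0.    0.04 -0.17] yaw 0.003
```

Now push +x (tool +y) to contact.

Request:
{"api": "apply_moves", "payload": {
  "delta_pos": [
    [0,0.15,0],
    [0,0.3,0],
    [0,0.4,0],
    [0,0.4,0]
  ],
  "yaw": [0,0,0,0],
  "gripper": [50,50,50,50]
}}

```text
clock: 7.63
tool_pos: [0.6262, -0.2977, 0.0448]
eef_rot: [0.494, 0.509, -0.495, 0.503]
contact_force: [-8.3, 1.6, 8.0]
opening: 0.634
```

Request:
{"api": "apply_moves", "payload": {
  "delta_pos": [
    [0,0,-0.15],
    [0,0,-0.3],
    [0,0,-0.4],
    [0,0,-0.4]
  ],
  "yaw": [0,0,0,0],
  "gripper": [50,50,50,50]
}}

```text
clock: 7.97
tool_pos: [0.626, -0.2955, 0.0448]
eef_rot: [0.493, 0.508, -0.495, 0.503]
contact_force: [-1.5, -4.8, 0.1]
opening: 0.634
```

Request:
{"api": "apply_moves", "payload": {
  "delta_pos": [
    [0,0.2,-0.2],
    [0,0.25,-0.25],
    [0,0.25,-0.25]
  ],
  "yaw": [0,0,0],
  "gripper": [50,50,50]
}}

```text
clock: 8.22
tool_pos: [0.6263, -0.2954, 0.0449]
eef_rot: [0.492, 0.508, -0.497, 0.503]
contact_force: [-5.4, -5.1, 3.9]
opening: 0.632
```

Request:
{"api": "apply_moves", "payload": {
  "delta_pos": [
    [0,0,0],
    [0,0,0],
    [0,0,0],
    [0,0,0],
    [0,0,0],
    [-3,0,0],
    [-6,0,0],
    [-10,0,0],
    [-12,0,0],
    [-12,0,0]
  ],
  "yaw": [0,0,0,0,0,0,0,0,0,0],
  "gripper": [70,85,90,90,90,90,90,100,100,100]
}}

```text
clock: 9.05
tool_pos: [0.6312, -0.2963, 0.1709]
eef_rot: [0.493, 0.505, -0.496, 0.506]
contact_force: [0.1, -0.1, 0.4]
opening: 0.998
```

Run:
```python
from go import *
import pickle
p=pickle.load(open('p0.pkl','rb'));print(p['short_rack'])
x,y,w,_=p['short_rack']
go(x,y,.15,w)
```

```text
(np.float64(0.6300233276026008), np.float64(0.020186611041406434), np.float64(3.3625930563566877), 0)
t 9.05 tcp [ 0.6312 -0.2963  0.1709] xaxis [-0.    -0.004 -1.   ] jaw 0.022 q7 0.33 F [ 0.1 -0.1  0.4] op 0.998
shift cm [  1.97   0.58 -31.65] yaw -0.199
```

Request:
{"api": "apply_moves", "payload": {
  "delta_pos": [
    [0,0.2,-4],
    [0,0.5,-8],
    [0,0.5,-12],
    [0,0.5,-16],
    [0,0.5,-20],
    [0,0.5,-24],
    [0,0.5,-28],
    [0,0.5,-31.6],
    [0,0.5,-31.6],
    [0,0.5,-31.6]
  ],
  "yaw": [0,-0.2,-0.2,-0.2,-0.2,-0.2,-0.2,-0.2,-0.2,-0.2],
  "gripper": [100,100,100,100,100,100,100,100,100,100]
}}

```text
clock: 9.88
tool_pos: [0.6286, 0.0242, 0.1689]
eef_rot: [0.439, 0.554, -0.441, 0.554]
contact_force: [-0.0, -0.6, -0.1]
opening: 1.001
```

Run:
```python
from ov import *
from go import *
go(.63,.0202,.12,.221)
c,s=np.cos(.02),np.sin(.02)
overlay({'long_rack':(.614+c*.012-s*.01,-.306+s*.012+c*.01,.02,.01),'corner_plate':(.614,-.306,.02,0),'short_rack':(.63,.0202,.221,0)},'a5',[('top',(230,80,180,120)),('scene',(130,150,200,150))])
```

```text
t 9.88 tcp [0.6286 0.0242 0.1689] xaxis [-0.002 -0.002 -1.   ] jaw 0.228 q7 0.04 F [-0.  -0.6 -0.1] op 1.001
shift cm [4.89 0.05 0.41] yaw 0.007
```

View pics/a5_top.png

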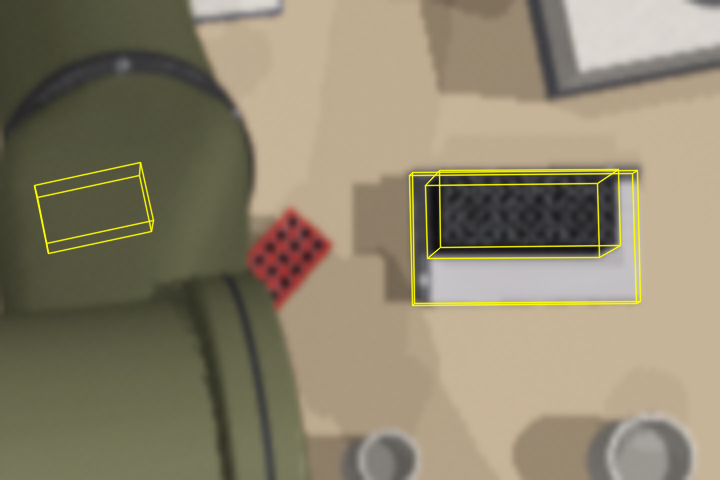

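View pics/a5_scene.png

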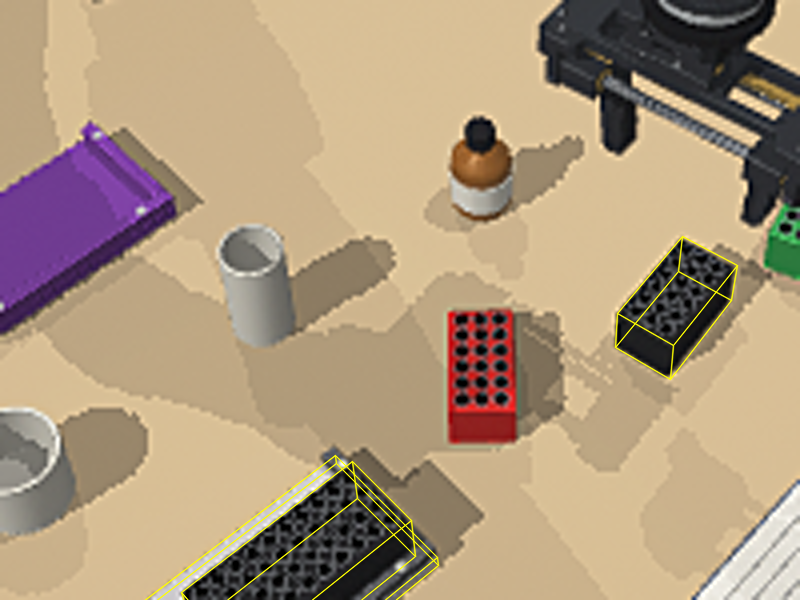

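The long rack sits at home as drawn. The short rack matches at scene crop (675,305). Descend and grip it.

Request:
{"api": "apply_moves", "payload": {
  "delta_pos": [
    [3,0,0.4],
    [6,0.1,0.4],
    [9,0.1,0.4],
    [12,0.1,0.4],
    [14,0.1,0.4],
    [14,0.1,0.4],
    [14,0.1,0.4],
    [14,0.1,0.4],
    [14,0.1,0.4],
    [14,0.1,0.4]
  ],
  "yaw": [0,0,0,0,0,0,0,0,0,0],
  "gripper": [100,100,100,100,100,100,60,40,35,35]
}}

```text
clock: 10.82
tool_pos: [0.6318, 0.0139, 0.0309]
eef_rot: [0.441, 0.55, -0.443, 0.554]
contact_force: [-0.2, -0.1, -0.2]
opening: 0.723
```

Request:
{"api": "apply_moves", "payload": {
  "delta_pos": [
    [0,0,0],
    [0,0,0],
    [0,0,0],
    [0,0,0],
    [0,0,0]
  ],
  "yaw": [0,0,0,0,0],
  "gripper": [35,35,35,35,35]
}}

```text
clock: 11.23
tool_pos: [0.6323, 0.0139, 0.0316]
eef_rot: [0.441, 0.55, -0.443, 0.554]
contact_force: [-1.5, 0.0, 6.4]
opening: 0.5
```

Request:
{"api": "apply_moves", "payload": {
  "delta_pos": [
    [-3,0,0],
    [-7,0,0],
    [-11,0,0],
    [-14,0,0],
    [-15,0,0],
    [-15,0,0],
    [-15,0,0]
  ],
  "yaw": [0,0,0,0,0,0,0],
  "gripper": [35,35,35,35,35,35,35]
}}

```text
clock: 11.82
tool_pos: [0.6311, 0.0147, 0.1808]
eef_rot: [0.441, 0.551, -0.443, 0.554]
contact_force: [-0.3, -0.3, -1.2]
opening: 0.496
```

Run:
```python
from ov import *
from go import *
go(.6257,-.2955,.17,.02)
overlay({},'a6',[('scene',(200,100,200,150))])
```

```text
t 11.82 tcp [0.6311 0.0147 0.1808] xaxis [ 0.001 -0.005 -1.   ] jaw 0.221 q7 0.05 F [-0.3 -0.3 -1.2] op 0.496
shift cm [ 1.24 -7.33 30.14] yaw 0.201
```

View pics/a6_scene.png

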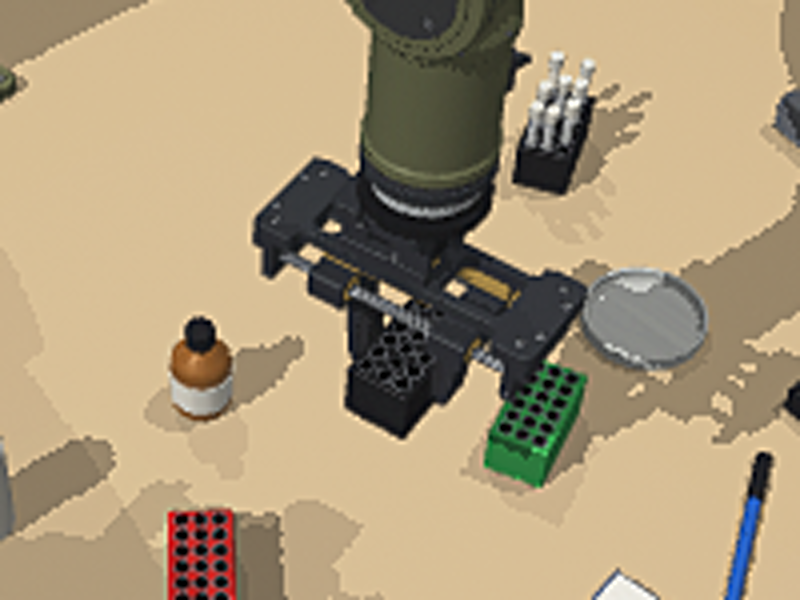

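Request:
{"api": "apply_moves", "payload": {
  "delta_pos": [
    [0,-1,4],
    [0,-2,8],
    [0,-3,12],
    [0,-4,16],
    [0,-5,20],
    [0,-6,24],
    [0,-7,28],
    [0,-7.5,30.8],
    [0,-7.5,30.8],
    [0,-7.5,30.8]
  ],
  "yaw": [0.1,0.2,0.2,0.2,0.2,0.2,0.2,0.2,0.2,0.2],
  "gripper": [35,35,35,35,35,35,35,35,35,35]
}}

```text
clock: 12.7
tool_pos: [0.6225, -0.3048, 0.1781]
eef_rot: [0.493, 0.504, -0.498, 0.504]
contact_force: [0.2, 0.4, -1.3]
opening: 0.5
```

Run:
```python
from ov import *
from go import *
go(.6259,-.3023,.0866,.02)
s=get_state()
x,y,z=s['tool_pos']
overlay({'short_rack':(x,y+.0066,.02,z-.0316),'long_rack':(.6258,-.2958,.02,.01)},'a7',[('top',(300,80,120,110)),('scene',(130,150,150,170))])
```

```text
t 12.7 tcp [ 0.6225 -0.3048  0.1781] xaxis [-0.006 -0.005 -1.   ] jaw 0.017 q7 0.34 F [ 0.2  0.4 -1.3] op 0.5
shift cm [ 9.15  0.4  -0.28] yaw -0.003
```

View pics/a7_top.png

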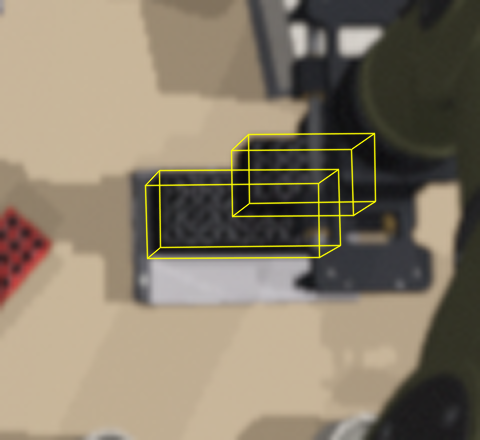

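View pics/a7_scene.png

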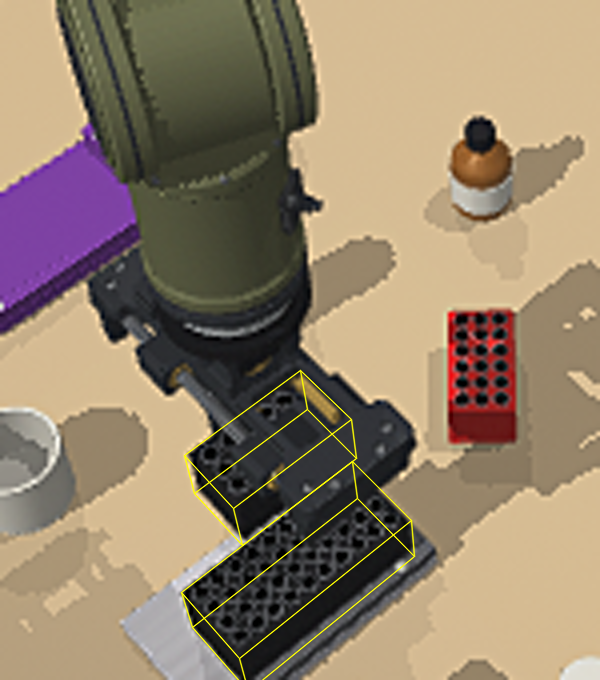

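Request:
{"api": "apply_moves", "payload": {
  "delta_pos": [
    [3,0.3,-0.3],
    [6,0.4,-0.3],
    [8,0.4,-0.3],
    [8.7,0.4,-0.3],
    [8.7,0.4,-0.3],
    [8.7,0.4,-0.3],
    [8.7,0.4,-0.3]
  ],
  "yaw": [0,0,0,0,0,0,0],
  "gripper": [35,35,35,35,35,35,35]
}}

```text
clock: 13.38
tool_pos: [0.629, -0.297, 0.0936]
eef_rot: [0.493, 0.505, -0.495, 0.506]
contact_force: [0.4, 0.0, -1.2]
opening: 0.494
```

Run:
```python
from go import *
go(.6259,-.3023,.0866,.02)
```

```text
t 13.38 tcp [ 0.629  -0.297   0.0936] xaxis [-0.002 -0.003 -1.   ] jaw 0.023 q7 0.33 F [ 0.4  0.  -1.2] op 0.494
shift cm [ 0.7  -0.32  0.52] yaw 0.003
```

Request:
{"api": "apply_moves", "payload": {
  "delta_pos": [
    [0,-0.3,0.5],
    [0,-0.3,0.5],
    [0.3,-0.3,0.5],
    [0.5,-0.3,0.5],
    [0.6,-0.3,0.5],
    [0.6,-0.3,0.5],
    [0.6,-0.3,0.5]
  ],
  "yaw": [0,0,0,0,0,0,0],
  "gripper": [35,35,35,35,35,35,35]
}}

```text
clock: 13.97
tool_pos: [0.6261, -0.3019, 0.0874]
eef_rot: [0.493, 0.506, -0.495, 0.506]
contact_force: [-0.3, 0.4, -0.7]
opening: 0.497
```

Run:
```python
from go import *
go(.6259,-.3023,.0866,.02)
```

```text
t 13.97 tcp [ 0.6261 -0.3019  0.0874] xaxis [-0.002 -0.003 -1.   ] jaw 0.023 q7 0.34 F [-0.3  0.4 -0.7] op 0.497
shift cm [ 0.08 -0.02  0.04] yaw 0.003
```

Request:
{"api": "apply_moves", "payload": {
  "delta_pos": [
    [0.1,0,0],
    [0.1,0,0],
    [0.1,0,0],
    [0.1,0,0],
    [0.1,0,0],
    [0.1,0,0],
    [-3,0,0],
    [-7,0,0],
    [-11,0,0],
    [-11,0,0]
  ],
  "yaw": [0,0,0,0,0,0,0,0,0,0],
  "gripper": [35,45,55,65,80,80,80,80,100,100]
}}

```text
clock: 14.8
tool_pos: [0.631, -0.3038, 0.2063]
eef_rot: [0.495, 0.5, -0.493, 0.511]
contact_force: [1.4, -0.1, 0.1]
opening: 0.928
```

Run:
```python
from go import *
go(.4456,-.3835,.16,.02)
```

```text
t 14.8 tcp [ 0.631  -0.3038  0.2063] xaxis [ 0.013 -0.009 -1.   ] jaw 0.023 q7 0.35 F [ 1.4 -0.1  0.1] op 0.928
shift cm [  4.47 -18.78   7.51] yaw 0.003
```

Request:
{"api": "apply_moves", "payload": {
  "delta_pos": [
    [0,-4,1.5],
    [0,-8,3.2],
    [0,-12,4.8],
    [1,-15.5,6.3],
    [3,-18.8,7.5],
    [4,-18.8,7.5],
    [4,-18.8,7.5],
    [4,-18.8,7.5],
    [4,-18.8,7.5]
  ],
  "yaw": [0,0,0,0,0,0,0,0,0],
  "gripper": [100,100,100,100,100,100,100,100,100]
}}

```text
clock: 15.55
tool_pos: [0.4475, -0.3827, 0.1653]
eef_rot: [0.495, 0.5, -0.492, 0.512]
contact_force: [-0.7, 0.6, -0.2]
opening: 1.001
```

Run:
```python
from ov import *
from go import *
go(.4453,-.3838,.036,.02)
c=lambda x,y:(x,y,.02)
overlay({'short_rack':(.6258,-.2957,.02,.055),'long_rack':(.6258,-.2958,.02,.01),'wide_beaker':(.4453,-.3838,0,0)},'a8',[('top',(300,80,120,140)),('scene',(90,180,160,150))])
```

```text
t 15.55 tcp [ 0.4475 -0.3827  0.1653] xaxis [ 0.015 -0.009 -1.   ] jaw 0.025 q7 0.55 F [-0.7  0.6 -0.2] op 1.001
shift cm [ 1.292e+01 -4.200e-01 -1.000e-02] yaw 0.005
```

View pics/a8_top.png

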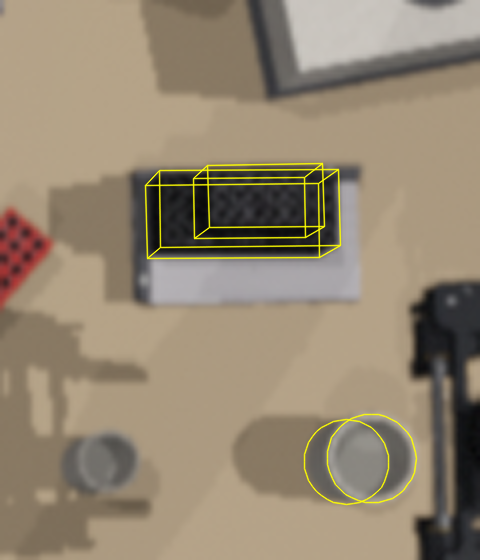

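View pics/a8_scene.png

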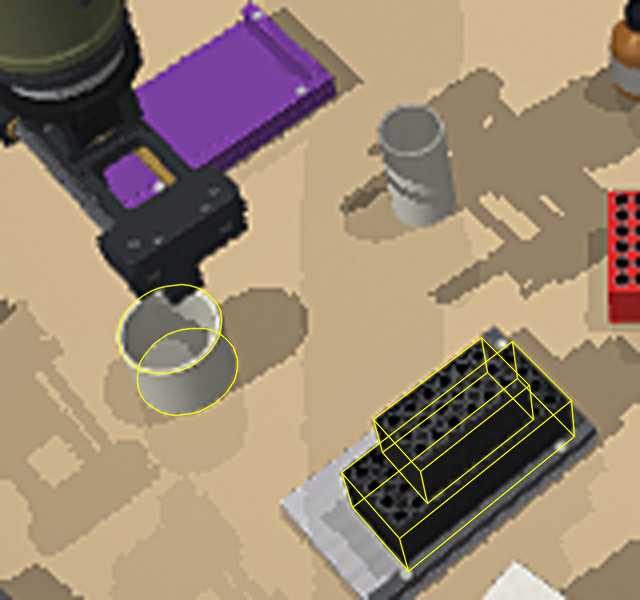

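Steps 1 and 2 match the drawn poses. Now I'll grip the wide beaker.

Request:
{"api": "apply_moves", "payload": {
  "delta_pos": [
    [3,-0.4,0],
    [6,-0.4,0],
    [9,-0.4,0],
    [11.5,-0.4,0],
    [12.9,-0.4,0],
    [12.9,-0.4,0],
    [12.9,-0.4,0],
    [12.9,-0.4,0],
    [12.9,-0.4,0],
    [12.9,-0.4,0]
  ],
  "yaw": [0,0,0,0,0,0,0,0,0,0],
  "gripper": [100,100,100,100,100,100,100,90,70,60],
  "force": 10
}}

```text
clock: 16.48
tool_pos: [0.4462, -0.3847, 0.0379]
eef_rot: [0.495, 0.499, -0.492, 0.513]
contact_force: [0.3, 0.3, 1.0]
opening: 0.793
```

Request:
{"api": "apply_moves", "payload": {
  "delta_pos": [
    [0,0,0],
    [0,0,0],
    [0,0,0],
    [0,0,0],
    [0,0,0]
  ],
  "yaw": [0,0,0,0,0],
  "gripper": [60,60,60,60,60]
}}

```text
clock: 16.9
tool_pos: [0.4464, -0.385, 0.0384]
eef_rot: [0.495, 0.499, -0.492, 0.514]
contact_force: [-0.7, 0.3, 5.2]
opening: 0.73
```

Request:
{"api": "apply_moves", "payload": {
  "delta_pos": [
    [-3,0,0],
    [-7,0,0],
    [-11,0,0],
    [-13.5,0,0],
    [-13.5,0,0],
    [-13.5,0,0]
  ],
  "yaw": [0,0,0,0,0,0],
  "gripper": [60,60,60,60,60,60]
}}

```text
clock: 17.4
tool_pos: [0.4445, -0.3838, 0.1745]
eef_rot: [0.495, 0.498, -0.492, 0.514]
contact_force: [0.4, -0.2, -1.9]
opening: 0.732
```

Run:
```python
from ov import *
from go import *
go(.624,.290,.17,.02)
x,y,z=get_state()['tool_pos']
overlay({'wide_beaker':(x,y,0,z-.036)},'a9',[('top',(300,80,150,140)),('scene',(70,130,180,150))])
```

```text
t 17.4 tcp [ 0.4445 -0.3838  0.1745] xaxis [ 0.02  -0.013 -1.   ] jaw 0.025 q7 0.55 F [ 0.4 -0.2 -1.9] op 0.732
shift cm [ -0.07  19.61 -66.92] yaw 0.005
```

View pics/a9_scene.png

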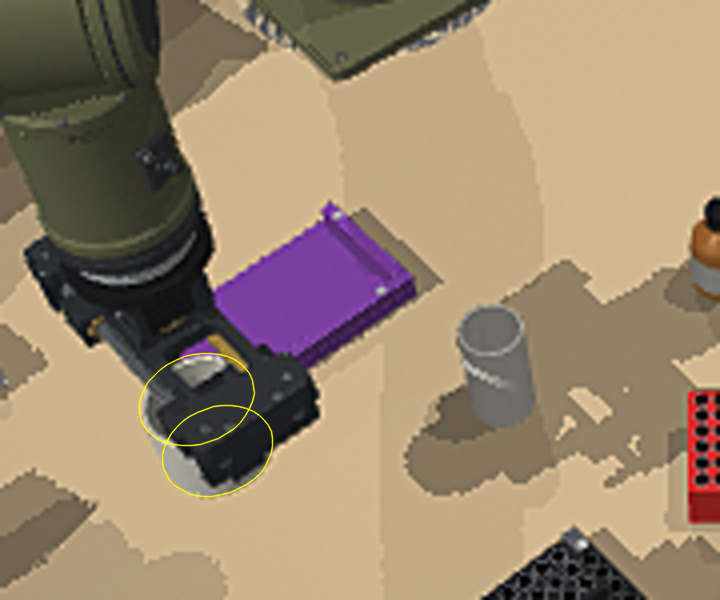

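View pics/a9_top.png

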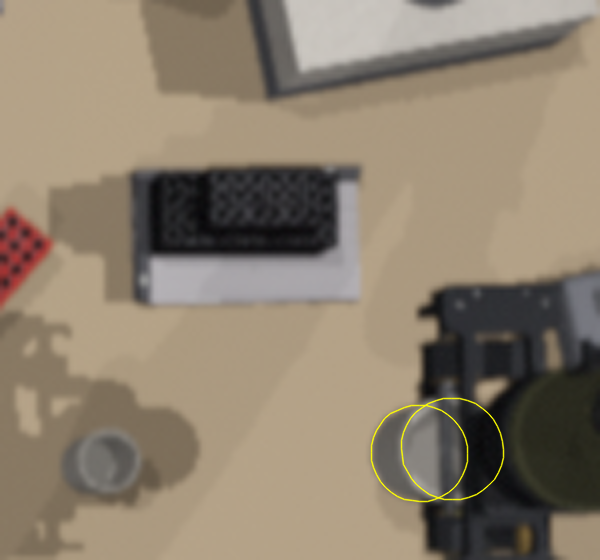

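Request:
{"api": "apply_moves", "payload": {
  "delta_pos": [
    [0,1.2,-4],
    [0,2.4,-8],
    [0,3.5,-12],
    [0,4.7,-16],
    [0,5.9,-20],
    [0,7,-24],
    [0,8.2,-28],
    [0,9.4,-32],
    [0,10.5,-36],
    [0,11.7,-40]
  ],
  "yaw": [0,0,0,0,0,0,0,0,0,0],
  "gripper": [60,60,60,60,60,60,60,60,60,60]
}}

```text
clock: 18.33
tool_pos: [0.5487, 0.0215, 0.1677]
eef_rot: [0.494, 0.501, -0.493, 0.512]
contact_force: [0.3, -0.2, -1.2]
opening: 0.733
```

Run:
```python
from go import *
go(.624,.290,.15,.02)
```

```text
t 18.33 tcp [0.5487 0.0215 0.1677] xaxis [ 0.011 -0.011 -1.   ] jaw 0.025 q7 -0.09 F [ 0.3 -0.2 -1.2] op 0.733
shift cm [  1.57   8.19 -26.66] yaw 0.005
```

Request:
{"api": "apply_moves", "payload": {
  "delta_pos": [
    [0,1.2,-4],
    [0,2.4,-8],
    [0,3.6,-12],
    [0,4.9,-16],
    [0.5,6.1,-20],
    [1,7.3,-23.5],
    [1.5,8.2,-26.7],
    [1.5,8.2,-26.7],
    [1.5,8.2,-26.7],
    [1.5,8.2,-26.7]
  ],
  "yaw": [0,0,0,0,0,0,0,0,0,0],
  "gripper": [60,60,60,60,60,60,60,60,60,60]
}}

```text
clock: 19.17
tool_pos: [0.6231, 0.2887, 0.1486]
eef_rot: [0.492, 0.501, -0.495, 0.512]
contact_force: [0.3, -1.8, -0.3]
opening: 0.732
```

Run:
```python
from ov import *
from go import *
go(.624,.290,.08,.02)
x,y,z=get_state()['tool_pos']
overlay({'wide_beaker':(x,y,0,z-.038),'round_stand':(.624,.29,0,0)},'b1',[('top',(110,80,110,130)),('scene',(280,70,170,150))])
```

```text
t 19.17 tcp [0.6231 0.2887 0.1486] xaxis [ 0.008 -0.014 -1.   ] jaw 0.025 q7 -0.42 F [ 0.3 -1.8 -0.3] op 0.732
shift cm [ 6.85  0.04 -0.23] yaw 0.005
```

View pics/b1_scene.png

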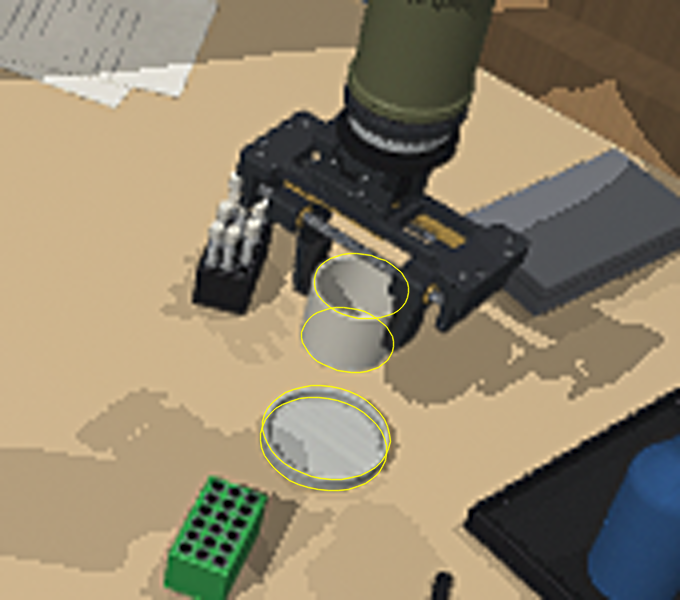

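View pics/b1_top.png

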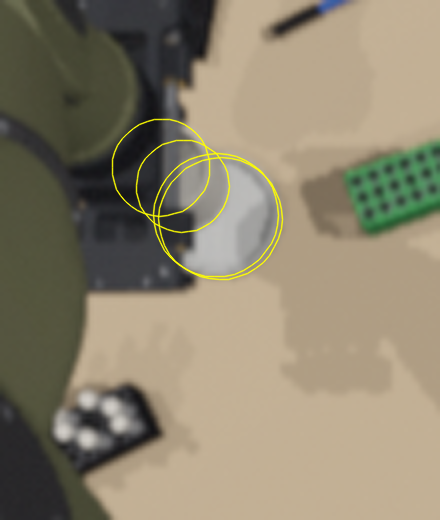

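Request:
{"api": "apply_moves", "payload": {
  "delta_pos": [
    [3,0,-0.1],
    [6,0,-0.2],
    [8.5,0,-0.2],
    [9.7,0,-0.25],
    [9.9,0,-0.25],
    [9.9,0,-0.25],
    [9.9,0,-0.25]
  ],
  "yaw": [0,0,0,0,0,0,0],
  "gripper": [60,60,60,60,60,60,60]
}}

```text
clock: 19.85
tool_pos: [0.6261, 0.2886, 0.0524]
eef_rot: [0.494, 0.499, -0.495, 0.512]
contact_force: [0.2, 0.6, -0.6]
opening: 0.735
```

Run:
```python
from go import *
go(.624,.290,.0434,.02)
```

```text
t 19.85 tcp [0.6261 0.2886 0.0524] xaxis [ 0.012 -0.013 -1.   ] jaw 0.022 q7 -0.42 F [ 0.2  0.6 -0.6] op 0.735
shift cm [ 0.9  -0.22 -0.16] yaw 0.002
```

Request:
{"api": "apply_moves", "payload": {
  "delta_pos": [
    [0.3,-0.2,-0.1],
    [0.6,-0.2,-0.1],
    [0.8,-0.2,-0.1],
    [0.9,-0.2,-0.1],
    [0.9,-0.2,-0.1],
    [0.9,-0.2,-0.1]
  ],
  "yaw": [0,0,0,0,0,0],
  "gripper": [60,60,60,60,60,60]
}}

```text
clock: 20.35
tool_pos: [0.6242, 0.2895, 0.0436]
eef_rot: [0.494, 0.499, -0.495, 0.512]
contact_force: [-0.1, -1.1, 0.6]
opening: 0.733
```

Just at contact. Lower by a hair, release, lift.

Request:
{"api": "apply_moves", "payload": {
  "delta_pos": [
    [0.1,0,0],
    [0.1,0,0],
    [0.1,0,0],
    [0.1,0,0],
    [0.1,0,0],
    [0.1,0,0],
    [0.1,0,0],
    [-3,0,0],
    [-7,0,0],
    [-11,0,0]
  ],
  "yaw": [0,0,0,0,0,0,0,0,0,0],
  "gripper": [65,75,80,90,97,97,97,97,100,100]
}}

```text
clock: 21.18
tool_pos: [0.622, 0.2905, 0.1537]
eef_rot: [0.493, 0.5, -0.496, 0.511]
contact_force: [1.1, 0.4, 0.9]
opening: 0.999
```

Run:
```python
from ov import *
from go import *
go(.439,-.189,.20,.02)
overlay({'wide_beaker':(.624,.29,0,.005),'round_stand':(.624,.29,0,0)},'b2',[('top',(110,80,110,130)),('scene',(280,70,170,150))])
```

```text
t 21.18 tcp [0.622  0.2905 0.1537] xaxis [ 0.01  -0.014 -1.   ] jaw 0.022 q7 -0.42 F [1.1 0.4 0.9] op 0.999
shift cm [ -4.14 -19.31  47.59] yaw 0.002
```

View pics/b2_scene.png

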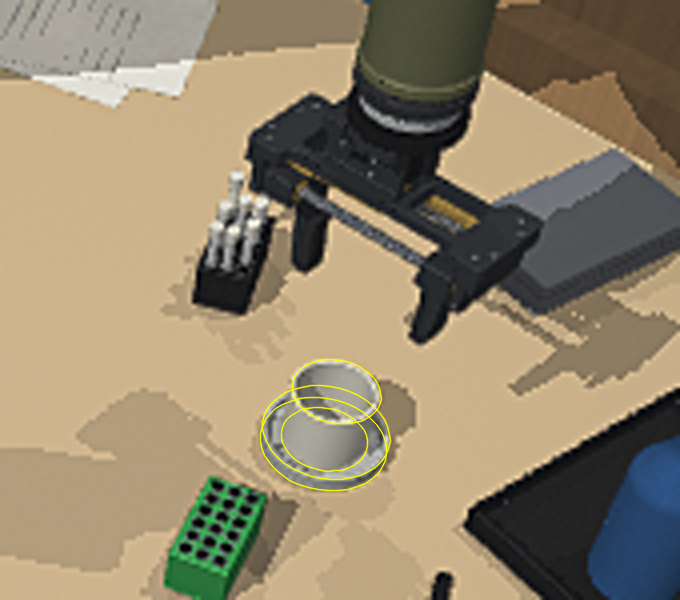

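The wide beaker stands in the dish at (335,435) in the crop, matching the overlay. Now the tall one.

Request:
{"api": "apply_moves", "payload": {
  "delta_pos": [
    [-2,-1.6,4],
    [-4,-3.3,8],
    [-4,-4.9,12],
    [-4,-6.5,16],
    [-4,-8.1,20],
    [-4,-9.8,24],
    [-4,-11.4,28],
    [-4,-13,32],
    [-4,-14.6,36],
    [-4,-16.2,40]
  ],
  "yaw": [0,0,0,0,0,0,0,0,0,0],
  "gripper": [100,100,100,100,100,100,100,100,100,100]
}}

```text
clock: 22.12
tool_pos: [0.4805, -0.0901, 0.1999]
eef_rot: [0.499, 0.497, -0.49, 0.513]
contact_force: [0.1, -1.1, 0.3]
opening: 0.997
```

Run:
```python
from go import *
go(.439,-.189,.15,.02)
```

```text
t 22.12 tcp [ 0.4805 -0.0901  0.1999] xaxis [ 0.025 -0.007 -1.   ] jaw 0.022 q7 0.1 F [ 0.1 -1.1  0.3] op 0.997
shift cm [ 4.94 -4.49  9.76] yaw 0.002
```

Request:
{"api": "apply_moves", "payload": {
  "delta_pos": [
    [0.5,-1.8,4],
    [2,-3.5,8],
    [4,-4.5,9.8],
    [4.9,-4.5,9.8],
    [4.9,-4.5,9.8],
    [4.9,-4.5,9.8],
    [4.9,-4.5,9.8]
  ],
  "yaw": [0,0,0,0,0,0,0],
  "gripper": [100,100,100,100,100,100,100]
}}

```text
clock: 22.7
tool_pos: [0.4401, -0.1879, 0.1509]
eef_rot: [0.499, 0.498, -0.489, 0.514]
contact_force: [0.4, 0.4, -0.2]
opening: 0.999
```

Run:
```python
from ov import *
from go import *
go(.439,-.189,.070,.02)
overlay({'tall_beaker':(.439,-.189,0,0)},'b3',[('top',(270,120,140,130)),('scene',(120,130,170,150))])
```

```text
t 22.7 tcp [ 0.4401 -0.1879  0.1509] xaxis [ 0.027 -0.006 -1.   ] jaw 0.025 q7 0.27 F [ 0.4  0.4 -0.2] op 0.999
shift cm [ 8.08 -0.32  0.05] yaw 0.005
```

View pics/b3_scene.png

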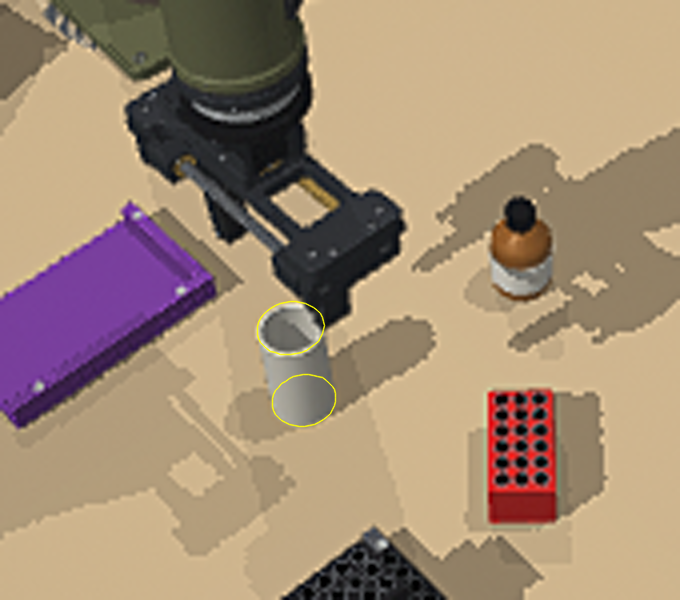

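View pics/b3_top.png

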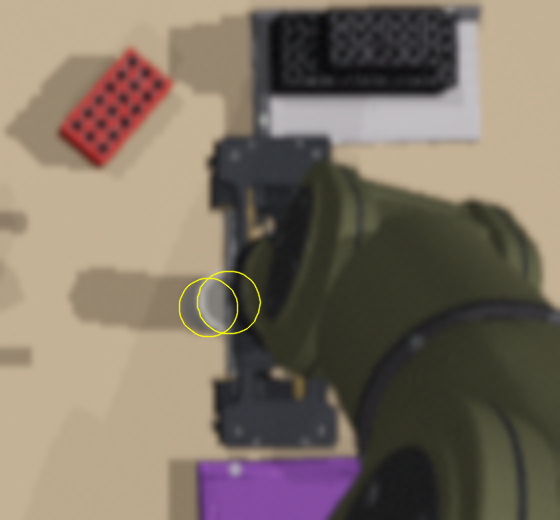

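Request:
{"api": "apply_moves", "payload": {
  "delta_pos": [
    [3,-0.3,0],
    [5.5,-0.3,0],
    [7.5,-0.3,0],
    [8,-0.3,0],
    [8,-0.3,0],
    [8,-0.3,0],
    [8,-0.3,0],
    [8,-0.3,0],
    [8,-0.3,0],
    [8,-0.3,0]
  ],
  "yaw": [0,0,0,0,0,0,0,0,0,0],
  "gripper": [100,100,100,100,100,100,80,60,40,38],
  "force": 8
}}

```text
clock: 23.63
tool_pos: [0.4397, -0.1888, 0.0718]
eef_rot: [0.499, 0.497, -0.488, 0.515]
contact_force: [0.2, -0.8, -0.8]
opening: 0.721
```

Request:
{"api": "apply_moves", "payload": {
  "delta_pos": [
    [0,0,0],
    [0,0,0],
    [0,0,0],
    [0,0,0],
    [0,0,0],
    [0,0,0]
  ],
  "yaw": [0,0,0,0,0,0],
  "gripper": [38,38,38,38,38,38]
}}

```text
clock: 24.13
tool_pos: [0.4399, -0.1888, 0.0719]
eef_rot: [0.499, 0.497, -0.488, 0.515]
contact_force: [-0.2, 0.3, 2.8]
opening: 0.508
```

Request:
{"api": "apply_moves", "payload": {
  "delta_pos": [
    [-3,0,0],
    [-7,0,0],
    [-11,0,0],
    [-13,0,0],
    [-13,0,0],
    [-13,0,0]
  ],
  "yaw": [0,0,0,0,0,0],
  "gripper": [38,38,38,38,38,38]
}}

```text
clock: 24.63
tool_pos: [0.4364, -0.1881, 0.2025]
eef_rot: [0.499, 0.496, -0.488, 0.516]
contact_force: [0.2, 0.6, -1.1]
opening: 0.504
```

Run:
```python
from ov import *
from go import *
go(.624,.29,.21,.02)
x,y,z=get_state()['tool_pos']
overlay({'tall_beaker':(x,y,0,z-.070)},'b4',[('scene',(120,80,170,150))])
```

```text
t 24.63 tcp [ 0.4364 -0.1881  0.2025] xaxis [ 0.031 -0.008 -0.999] jaw 0.025 q7 0.28 F [ 0.2  0.6 -1.1] op 0.504
shift cm [ -0.53  19.96 -47.32] yaw 0.005
```

View pics/b4_scene.png

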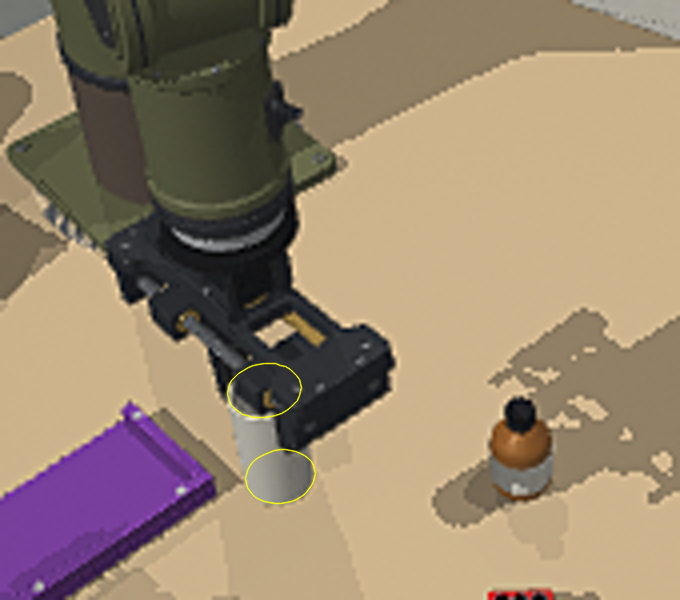

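Request:
{"api": "apply_moves", "payload": {
  "delta_pos": [
    [-0.5,1.7,-4],
    [-0.5,3.4,-8],
    [-0.5,5.1,-12],
    [-0.5,6.8,-16],
    [-0.5,8.5,-20],
    [-0.5,10.1,-24],
    [-0.5,11.8,-28],
    [-0.5,13.5,-32],
    [-0.5,15.2,-36],
    [-0.5,16.9,-40]
  ],
  "yaw": [0,0,0,0,0,0,0,0,0,0],
  "gripper": [38,38,38,38,38,38,38,38,38,38]
}}

```text
clock: 25.52
tool_pos: [0.587, 0.2016, 0.2052]
eef_rot: [0.497, 0.498, -0.49, 0.515]
contact_force: [1.1, -0.1, -0.9]
opening: 0.504
```

Run:
```python
from go import *
go(.624,.290,.18,.02)
```

```text
t 25.52 tcp [0.587  0.2016 0.2052] xaxis [ 0.024 -0.009 -1.   ] jaw 0.026 q7 -0.34 F [ 1.1 -0.1 -0.9] op 0.504
shift cm [ 2.53  3.87 -8.77] yaw 0.006
```

Request:
{"api": "apply_moves", "payload": {
  "delta_pos": [
    [0.5,1.7,-4],
    [1.5,3.3,-7.5],
    [2.5,3.9,-8.8],
    [2.5,3.9,-8.8],
    [2.5,3.9,-8.8],
    [2.5,3.9,-8.8],
    [2.5,3.9,-8.8],
    [2.5,3.9,-8.8]
  ],
  "yaw": [0,0,0,0,0,0,0,0],
  "gripper": [38,38,38,38,38,38,38,38]
}}

```text
clock: 26.18
tool_pos: [0.6245, 0.2883, 0.1806]
eef_rot: [0.497, 0.497, -0.491, 0.514]
contact_force: [-0.7, 0.2, 0.2]
opening: 0.504
```

Run:
```python
from ov import *
from go import *
go(.624,.29,.0805,.02)
s=get_state();x,y,z=s['tool_pos']
a=R.from_quat(s['eef_rot']).as_matrix()[:,0]
b=s['tool_pos']+a*.0715;print('bottom',b)
overlay({'tall_beaker':(b[0],b[1],0,b[2]),'wide_beaker':(.624,.29,0,.005)},'b5',[('top',(110,80,110,130)),('scene',(280,70,170,150))])
```

```text
t 26.18 tcp [0.6245 0.2883 0.1806] xaxis [ 0.024 -0.01  -1.   ] jaw 0.023 q7 -0.43 F [-0.7  0.2  0.2] op 0.504
shift cm [10.   -0.29 -0.28] yaw 0.003
bottom [0.62624242 0.28754906 0.10909158]
```

View pics/b5_scene.png

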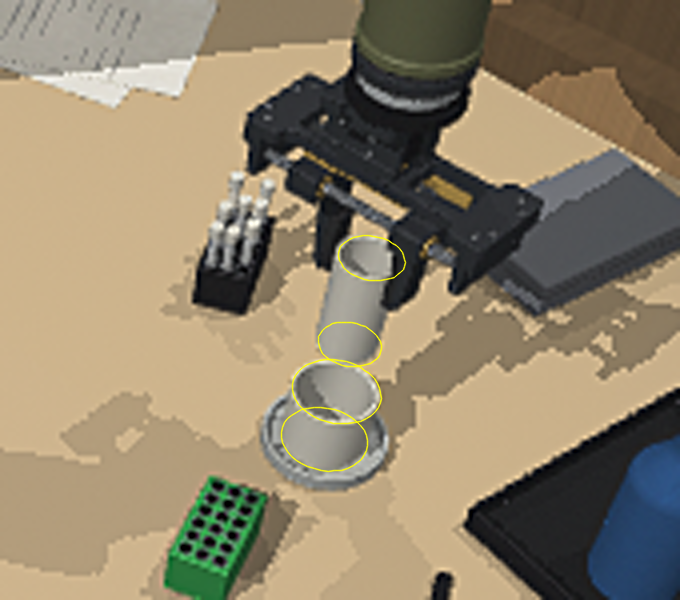

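View pics/b5_top.png

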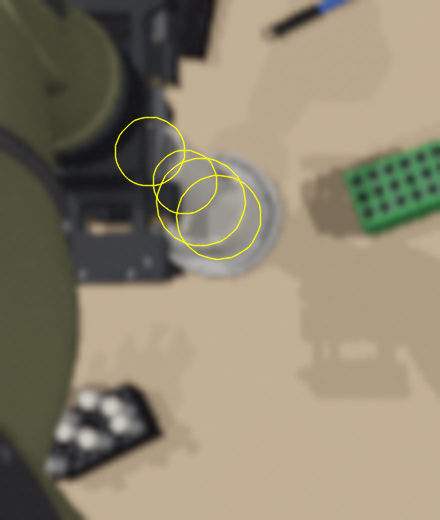

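Request:
{"api": "apply_moves", "payload": {
  "delta_pos": [
    [1,-0.1,-0.2],
    [2.5,-0.15,-0.2],
    [4,-0.2,-0.25],
    [5.5,-0.25,-0.25],
    [7,-0.3,-0.25],
    [8.2,-0.35,-0.25],
    [9,-0.35,-0.25],
    [9,-0.35,-0.25],
    [9,-0.35,-0.25]
  ],
  "yaw": [0,0,0,0,0,0,0,0,0],
  "gripper": [38,38,38,38,38,38,38,38,38]
}}

```text
clock: 27.03
tool_pos: [0.6232, 0.2906, 0.0906]
eef_rot: [0.498, 0.497, -0.49, 0.514]
contact_force: [1.1, 0.1, -0.2]
opening: 0.504
```

Run:
```python
from ov import *
from go import *
go(.6235,.29,.0805,.02)
overlay({'wide_beaker':(.624,.29,0,.005)},'b6',[('top',(110,80,110,130)),('scene',(280,70,170,150))])
```

```text
t 27.03 tcp [0.6232 0.2906 0.0906] xaxis [ 0.024 -0.009 -1.   ] jaw 0.024 q7 -0.43 F [ 1.1  0.1 -0.2] op 0.504
shift cm [1.01 0.   0.05] yaw 0.004
```

View pics/b6_scene.png

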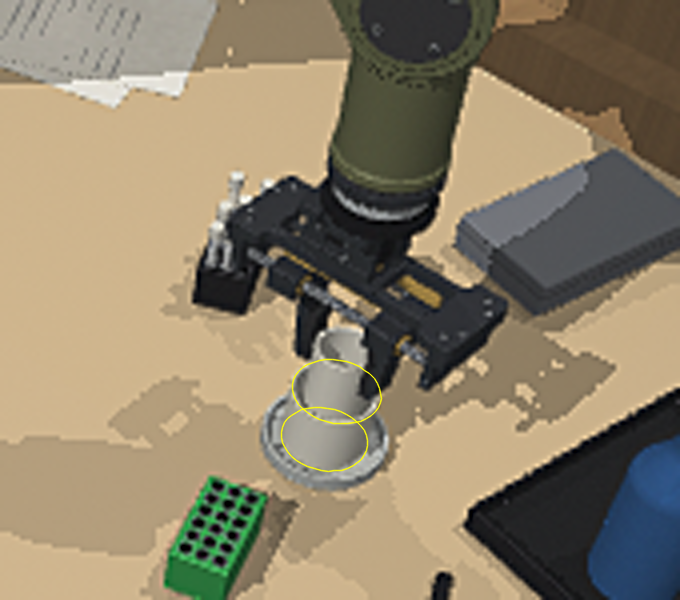

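The tall beaker is inside the wide one and 1 cm above its floor. Lower the rest and release.

Request:
{"api": "apply_moves", "payload": {
  "delta_pos": [
    [0.3,0,0.05],
    [0.6,0,0.05],
    [0.9,0,0.05],
    [1.05,0,0.05],
    [1.05,0,0.05],
    [1.05,0,0.05]
  ],
  "yaw": [0,0,0,0,0,0],
  "gripper": [38,38,38,38,38,38]
}}

```text
clock: 27.63
tool_pos: [0.6242, 0.2904, 0.0812]
eef_rot: [0.498, 0.497, -0.49, 0.515]
contact_force: [-0.5, -0.0, -0.3]
opening: 0.503
```

Request:
{"api": "apply_moves", "payload": {
  "delta_pos": [
    [0,0,0],
    [0,0,0],
    [0,0,0],
    [0,0,0],
    [0,0,0],
    [0,0,0],
    [-1,0,0],
    [-4,0,0],
    [-8,0,0],
    [-12,0,0]
  ],
  "yaw": [0,0,0,0,0,0,0,0,0,0],
  "gripper": [55,60,70,80,85,85,85,85,85,85]
}}

```text
clock: 28.47
tool_pos: [0.6204, 0.291, 0.2024]
eef_rot: [0.498, 0.497, -0.49, 0.514]
contact_force: [1.1, -0.4, 0.7]
opening: 0.849
```

Request:
{"api": "apply_moves", "payload": {
  "delta_pos": [
    [-2,-3,4],
    [-2,-4,8],
    [-2,-4,12],
    [-2,-4,16],
    [-2,-4,20],
    [-2,-4,20],
    [-2,-4,20],
    [-2,-4,20]
  ],
  "yaw": [0,0,0,0,0,0,0,0],
  "gripper": [100,100,100,100,100,100,100,100]
}}

```text
clock: 29.13
tool_pos: [0.5849, 0.0907, 0.2241]
eef_rot: [0.498, 0.497, -0.49, 0.514]
contact_force: [-0.4, 0.7, 0.0]
opening: 1.002
```

Run:
```python
from ov import *
from go import *
go(.6235,.29,.0805,.02)
P={'wide_beaker':(.624,.29,0,.005),'tall_beaker':(.624,.29,0,.009),'short_rack':(.6258,-.2957,.02,.055),'long_rack':(.6258,-.2958,.02,.01),'corner_plate':(.614,-.306,.02,0)}
overlay(P,'b7',[('top',(110,80,110,130)),('scene',(280,70,170,150))])
overlay(P,'b8',[('top',(300,80,120,110)),('scene',(140,220,130,130))])
```

```text
t 29.13 tcp [0.5849 0.0907 0.2241] xaxis [ 0.025 -0.008 -1.   ] jaw 0.023 q7 -0.18 F [-0.4  0.7  0. ] op 1.002
shift cm [ 14.29   3.96 -19.96] yaw 0.003
```

View pics/b7_scene.png

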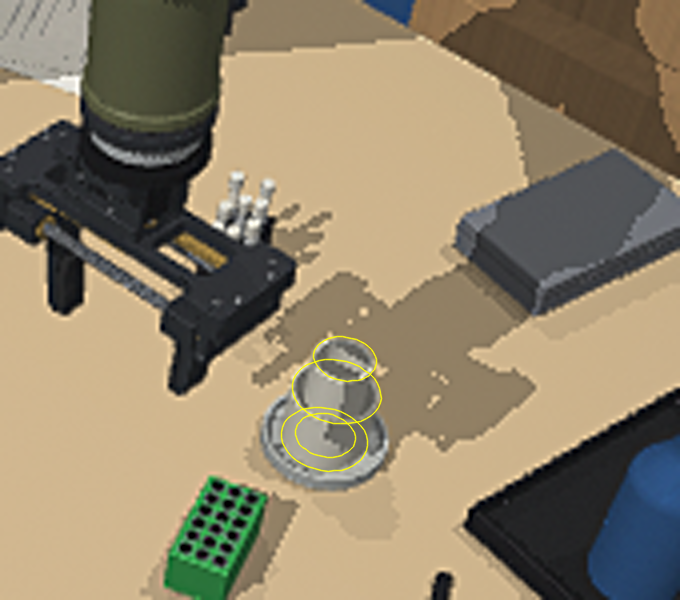

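View pics/b7_top.png

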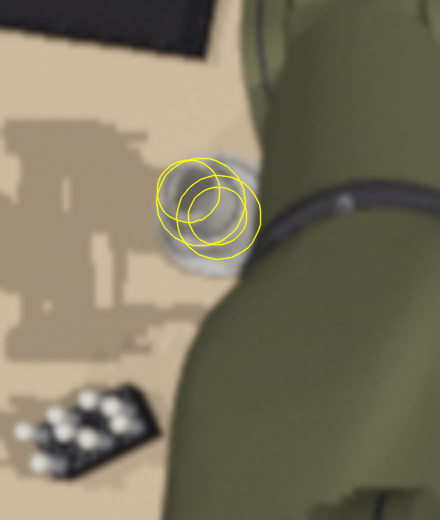

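View pics/b8_scene.png

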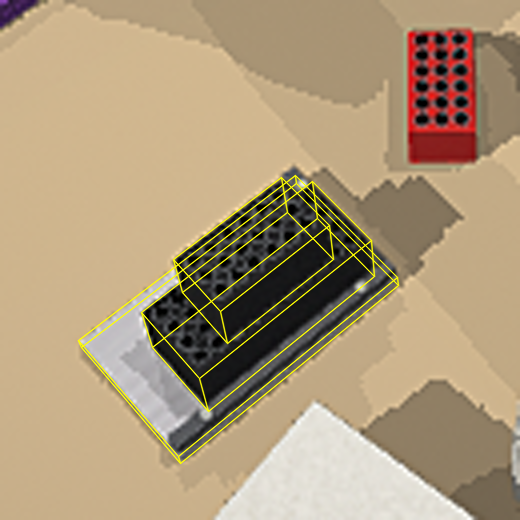

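View pics/b8_top.png

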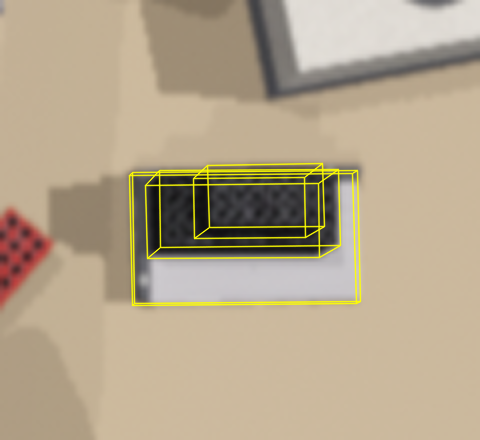

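All four fit their expected poses, and the full rack and bottle look undisturbed. Handing in.

```bash
python3 -c "
from plant import *
print(finish_job(),get_state()['clock'])"
```

```text
the job is handed in; nothing more can be done
the job is handed in; nothing more can be done
```

I put all four things away in the order you gave and handed the job in at about 29 s of the 136 s allowed. `finish_job` gives no verdict, so what follows is from my own checks.

- **Long rack:** I set it on the corner plate and pushed it until I felt contact forces at both stops, about 8 N in x and 5 N in y. The gripper stopped within about 1 mm of where I expected it at home. I then let go.
- **Short rack:** it is stacked on the middle of the long rack, lying the same way.
- **Wide beaker:** it stands in the round stand.
- **Tall beaker:** it is nested in the wide one. I felt no clear touch on the floor when I lowered it, so that it is right down rests on the gripper height at release and on its rim in the scene picture.

In the last pictures, all four matched their expected outlines to about a pixel, roughly 2–3 mm, and the gripper was empty and well clear. The top view of the beakers was partly hidden by the arm, but the visible part agreed.

The full rack still stood in its place in the last pictures. The bottle was outside those final crops. In the last picture that showed it, taken just before the tall beaker was carried over, it was standing where it began. None of my checks failed or disagreed.

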